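# Refit the sprung idler roller of a bottle mixer

### The job

Take the loose roller from its blue stand and fit it back as the front roller of the bottle mixer: press its sprung brass pin in against the tall end plate until it fits between the two plates, find the recess for the pin by feel, then let the roller spring back so that the steel stub sits fully home in the recess of the low plate, and let go. Be gentle with the pin: never drive it hard against its stop or the metal, and leave the stain bottles and the dish where they stand.

Things in the scene. Friction and masses are not known exactly. Their poses are not given: they have to be found in the camera images.
- roller: Loose black rubber roller, 24 mm thick, body 104 mm long, about 0.15 kg. Origin on its axis at mid-body, y along its axis: at y = -52 mm a white cap with a fixed round-nosed steel stub, 8 mm thick, 6 mm long; at y = +52 an orange cap with the sprung brass pin. It starts level in the stand, axis 35 mm above the table, pin to the left (+y within 0.4 rad); the middle 60 mm is free to grasp.
- sprung_pin: The roller's brass pin, 8 mm thick, round nose; origin at the tip, axes as the roller's. Free, the tip is at y = +78 mm of the roller (26 mm out of the orange cap). It slides in by at most 20 mm to a hard stop. Spring: 1.6 N to begin plus 0.4 N per mm (8.4 N at 17 mm, 9.6 N at the stop), damped (1 N more at 25 mm/s). Nose and plates are slippery. More than 25 N on the pin damages it.
- mixer: Fixed bottle mixer, 124 x 224 mm, white motor housing 136 mm high at y = 76 to 136 mm. Origin on the table under the middle of the roller bay; y along the rollers to the housing, x away from the robot (yaw within 0.25). Two aluminium end plates, inner faces at y = +60 (tall) and -60 (low); rear roller, 24 mm thick, at x = +31, level with the recesses. Front roller's place: x = -31.
- tall_face (a point): Point on the tall plate's inner face, on the front roller's line, 58 mm above the table. In this smooth face is a blind recess, 12 mm wide, 7 mm deep, 1.5 mm chamfer, brass ring; its centre lies 0 to 20 mm above this point (the cradle that carries both plates and the rear roller was set by hand to an unmeasured height). The plate's top is 52 mm above the recess centre.
- low_face (a point): The same point on the low plate's inner face, 120 mm from the other. Its like recess is level with the one in the tall plate; the plate's top is 10 mm above the recess centre, the cradle floor 32 mm below it. Seated, the roller's white end touches this face (roller origin at y = -8 mm of the mixer) and the pin reaches 7 mm into the tall plate, still pressed in by 3 mm.
- stand: Fixed blue parts stand, foot 50 x 100 x 5 mm with two vee saddles 10 mm thick at y = -38 and +38 mm, 34 mm high, that carry the roller. Origin under its centre on the table, y along the roller lying on it.
- stain_brown: Bystander: loose brown stain bottle with white cap, 42 mm wide, 92 mm high, origin under its centre.
- stain_white: Bystander: loose white bottle with blue cap, 46 mm wide, 98 mm high, origin under its centre.
- dish: Bystander: loose clear petri dish, 59 mm wide, 14 mm high, origin under its centre.

How it is judged (in metres and radians):
On the way, in this order (a step that is already met when the one before it is completed fails the run):
1. the roller is lifted clear of the stand (height (world z) of roller above 0.065 m), for 0.1 s.
2. the sprung pin is pressed in by more than 8 mm over the mixer (y of sprung_pin in the frame of roller below 0.07 m and horizontal distance between roller and mixer below 0.08 m), for 0.1 s.
At the end, for the whole second after the job is handed in: The released roller rests still as front roller: within 4 mm of the recess line and 0.06 rad of the mixer's long axis, at recess height, its white end within 2.5 mm of the low plate (stub home), its pin sprung out to within 5.5 mm of free length (pin in its recess); bottles and dish in place (x of roller in the frame of mixer between -0.035 and -0.027 m and y of roller in the frame of mixer below -0.0055 m and z of roller in the frame of mixer between 0.053 and 0.081 m and angle between the y axis of roller and the y axis of mixer, either way round below 0.06 rad and y of sprung_pin in the frame of roller above 0.0725 m and linear speed of roller below 0.01 m/s and contact force between roller and the fingers below 0.1 N); the robot touches nothing.
It fails at once if the sprung pin is loaded with more than 25 N (contact force between sprung_pin and anything else above 25 N).
It fails at once if the brown stain bottle is moved or tipped (distance of stain_brown from where it was at the start of the episode above 0.015 m or angle between stain_brown's own z axis and vertical above 0.3 rad).
It fails at once if the white stain bottle is moved or tipped (distance of stain_white from where it was at the start of the episode above 0.015 m or angle between stain_white's own z axis and vertical above 0.3 rad).
It fails at once if the petri dish is moved (distance of dish from where it was at the start of the episode above 0.015 m).
It also fails if it takes over 61 s, if anything falls off the work surface, if the arm or the gripper's body presses on something with over 40 N, if the wrist force passes 120 N, or if a joint passes its speed limit or range.

### The arm

A 6-joint arm with a two-finger parallel gripper is mounted at the origin on a cart in front of the work surface, level with it; the furniture and walls round the work are solid. World frame = base frame: x ahead of the robot, y to its left, z up, the work surface at z = 0. Lengths are in mm, angles in rad, forces in N, time in s.
With the tool pointing down it reaches from about 300 to 775 mm from the base axis. Payload 14.6 kg.
Tool frame: the origin (TCP) lies between the finger pads; the fingertips stand 8 mm ahead of it and the grasp point (between the pads) lies 11 mm behind it; y points along the fingers, x is the direction in which the jaws open and shut, and the axes are right-handed (so a half turn about y gives the same grasp; the last joint's range is limited). The gripper opens to 94 mm and grips with 3 to 60 N. Pads are 16 mm wide; open, the fingers measure 119 mm over their backs; the gripper's body (75 mm by 177 mm) begins 78 mm behind the grasp point.
Start: joints at [1.207, 0.3, 1.521, -0, 1.321, -0.067], TCP at [160.851, 525.943, 213.446] pointing down, gripper open.
Joint ranges: [-3.03, 3.03], [-0.79, 2.21], [0.23, 2.52], [-1.04, 4.18], [0, 3.07], [-2.55, 2.55]. Speed limits (rad/s): [2.22, 2.22, 2.57, 3.14, 3.14, 3.14].

### API

Orientations are given as [roll, pitch, yaw] about the fixed x, y, z axes, in that order (R = Rz(yaw) Ry(pitch) Rx(roll)).
In Python, from cell import read_state, imaging, order gives the robot as it stands. The module is installed in compiled form; this text tells all that it offers.
- The arm moves only by the shell command python3 -m handwheel 'ROWS' [FORCE]. ROWS is JSON, a list that holds one entry, the list of rows, each a list of 7 numbers: the shift along the tool's x, y, z in mm, then the turn, a rotation vector about the tool's x, y, z in degrees, then the opening, from -1 (shut) to 1 (fully open), so that 0 is half open. A call has 1 to 5 rows; each row is the pose to reach, as a shift and turn from the pose measured when the call began, along the tool's axes at that moment; what a row does not reach only later rows make up. A row lasts 1/12 s, in which the tool goes at most 41.7 mm and 7.16 degrees, less where a joint would pass 70% of its speed; a pose out of reach is approached as far as the arm can. A call with a gripper value outside its range is refused whole. The fingers move at their own pace and stop on an object; FORCE is the grip in N (left out, the last holds). Time passes only in rows, so rows that repeat a pose let the fingers close. It gives the time, the measured TCP pose, the force and the opening at its end, in the units of the state.
- read_state(): the state, without advancing time (a new reading comes with each control period).
- imaging.camera(name): name is "scene" or "top" or "wrist"; returns (picture, depth): 400x640x3 uint8, red, green, blue; 400x640 float32, mm along the optical axis (not along the pixel's ray), 0 where there is no reading.
- imaging.get_calibration(name): a dict with "mtx" (3x3 intrinsics, pixels), "world_from_camera" (4x4, takes a point from camera to world coordinates); the wrist camera has in their place "hand_eye" (4x4, takes a point from camera to tool coordinates, whose origin is the TCP and whose axes are the tool frame's). Camera axes: x right, y down, z forward; pixel columns grow to the right and rows downward; lengths in mm; the calibration is good to about 2 mm. A picture is of the moment at which its call begins: read the wrist's pose just before it. get_calibration takes no time and is no camera call.
- order.sign_off(): hands the job in, once; it reports no verdict.
The state is a dict: "clock": time; "joints": joint angles; "qd": joint speeds; "effort": joint torques, N m; "eef_pos": TCP position; "eef_rot": TCP orientation; "wrist_force": force on the tool from outside, world axes, zero at the start; "moment": the same for the moment, N m; "finger_gap": finger opening in mm.
Only numpy, scipy, OpenCV 4.12 (cv2) and the standard library are available. Lean on these libraries where they do the work, as an engineer would, in place of code of your own. Each camera call takes 0.05 s, during which the arm holds its last target.

## Working session

There is one attempt and no reset: what is moved stays moved. The work goes in short steps, Python scripts to look and compute and a shell command to move; the robot and the scene stay as the last step left them, time stands still between calls to the robot, and variables do not carry over. Pictures are saved under pics/ and viewed, and the job is handed in when it is done.

```bash
mkdir -p pics; ls; cat > h.py <<'E'
import numpy as np, cv2
from cell import read_state, imaging, order
from scipy.spatial.transform import Rotation as R
def snap(n,f):
    s=read_state(); p,d=imaging.camera(n); c=imaging.get_calibration(n)
    if n=='wrist':
        T=np.eye(4);T[:3,:3]=R.from_euler('xyz',s['eef_rot']).as_matrix();T[:3,3]=s['eef_pos'];W=T@np.array(c['hand_eye'])
    else: W=np.array(c['world_from_camera'])
    cv2.imwrite(f'pics/{f}.png',p[:,:,::-1]); np.savez(f'pics/{f}.npz',p=p,d=d,W=W,K=np.array(c['mtx']))
    return p,d,W,np.array(c['mtx'])
def load(f):
    z=np.load(f'pics/{f}.npz'); return z['p'],z['d'],z['W'],z['K']
def pts(d,W,K):
    v,u=np.indices(d.shape); x=(u-K[0,2])/K[0,0]*d; y=(v-K[1,2])/K[1,1]*d
    return np.stack([x,y,d],-1)@W[:3,:3].T+W[:3,3]
def proj(P,W,K):
    q=(np.atleast_2d(P)-W[:3,3])@W[:3,:3]; q=q@K.T; return q[:,:2]/q[:,2:]
E
python3 - <<'E'
from h import *
print(read_state())
for n in ['scene','top','wrist']:
    p,d,W,K=snap(n,n+'0'); print(n,W.round(2).tolist(),K.round(1).tolist())
E
```

```text
pics
{'clock': 0.0, 'joints': array([ 1.20741389e+00,  3.00464508e-01,  1.52158417e+00, -6.22181434e-06,
        1.32071494e+00, -6.65793122e-02]), 'qd': array([-0.00077413, -0.00147426,  0.00141551,  0.00056917,  0.00068432,
       -0.00020216]), 'effort': array([-1.68884271e-03, -5.31794322e+01, -3.52726114e+01,  7.07452185e-02,
        2.44784262e-02, -1.33059070e-04]), 'eef_pos': array([160.75665822, 525.71122557, 212.88864119]), 'eef_rot': array([-1.57072444e+00,  1.16876686e-03,  1.27399479e+00]), 'wrist_force': array([-0.54260877,  0.1434575 ,  0.08082042]), 'moment': array([-0.01712481,  0.03010909,  0.03979389]), 'finger_gap': 93.64305032748261}
scene [[0.88, -0.32, 0.37, 249.7], [-0.48, -0.55, 0.68, -414.32], [-0.02, -0.77, -0.63, 598.28], [0.0, 0.0, 0.0, 1.0]] [[409.1, 0.0, 316.9], [0.0, 409.1, 202.6], [0.0, 0.0, 1.0]]
top [[0.13, -0.97, 0.21, 334.16], [-0.99, -0.13, 0.03, 141.02], [0.0, -0.21, -0.98, 1142.39], [0.0, 0.0, 0.0, 1.0]] [[493.6, 0.0, 325.1], [0.0, 493.6, 204.0], [0.0, 0.0, 1.0]]
wrist [[0.29, 0.92, 0.25, 88.68], [0.96, -0.28, -0.08, 548.03], [-0.0, 0.26, -0.97, 384.11], [0.0, 0.0, 0.0, 1.0]] [[299.9, 0.0, 314.6], [0.0, 299.9, 190.4], [0.0, 0.0, 1.0]]
```

View pics/scene0.png

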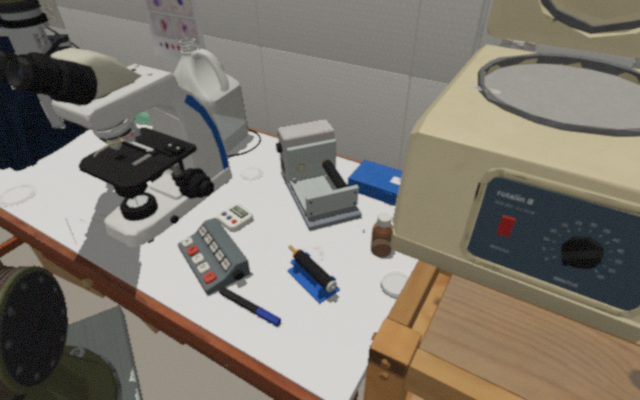

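View pics/top0.png

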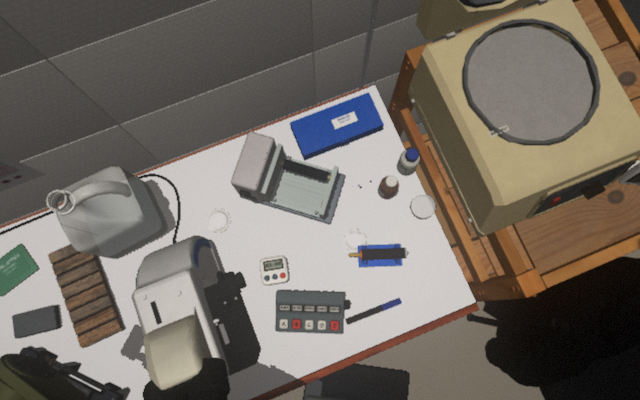

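View pics/wrist0.png

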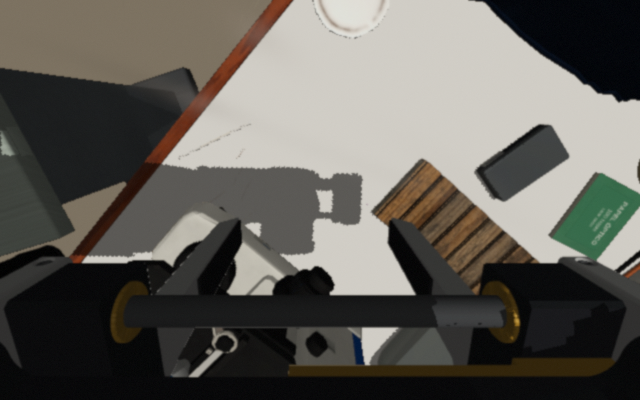

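```bash
python3 - <<'E'
from h import *
p,d,W,K=load('top0'); P=pts(d,W,K)
for n,(u,v) in dict(base=(0,0),rollmid=(385,254),pin=(352,254),stubend=(405,257),brown=(388,185),white=(409,158),dish=(423,207),tallplateTop=(278,165),housing=(255,150),lowplate=(330,205),rear=(310,165),frontfloor=(295,195),clutter=(355,240),bath=(345,305),calc=(310,310),scope=(210,290),timer=(274,270),bluebox=(340,120),bathcorner=(485,225)).items():
    print(n,(u,v),P[v,u].round(0),d[v,u])
print(proj([[0,0,0],[160,525,200],[400,0,0]],W,K))
s=cv2.imread('pics/top0.png')[110:290,210:450]
cv2.imwrite('pics/top0c.png',cv2.resize(s,None,fx=3.3,fy=3.3,interpolation=cv2.INTER_CUBIC))
s=cv2.imread('pics/scene0.png')[110:310,240:440]
cv2.imwrite('pics/scene0c.png',cv2.resize(s,None,fx=3,fy=3,interpolation=cv2.INTER_CUBIC))
E
```

```text
base (0, 0) [635. 564. 631.] 574.89844
rollmid (385, 254) [477.  25.  48.] 1096.6028
pin (352, 254) [468.  97.  37.] 1107.0437
stubend (405, 257) [478. -21.  38.] 1104.7435
brown (388, 185) [623.  40.  91.] 1085.124
white (409, 158) [689.   1.  98.] 1091.4808
dish (423, 207) [603. -54.  15.] 1152.9509
tallplateTop (278, 165) [637. 287.  86.] 1100.3627
housing (255, 150) [650. 334. 135.] 1055.8466
lowplate (330, 205) [578. 161.  13.] 1155.1631
rear (310, 165) [663. 220.  31.] 1158.0697
frontfloor (295, 195) [586. 244.  34.] 1138.7614
clutter (355, 240) [507.  93.  -2.] 1152.7969
bath (345, 305) [355.  98.  32.] 1088.2112
calc (310, 310) [334. 173.  37.] 1081.0684
scope (210, 290) [345. 366. 173.] 955.2232
timer (274, 270) [411. 267.  16.] 1120.1296
bluebox (340, 120) [782. 165.  36.] 1176.4818
bathcorner (485, 225) [ 521. -119.  284.] 871.1551
[[369.3801901  481.91472414]
 [101.58858158 380.23174341]
 [389.70863191 291.27555189]]
```

View pics/top0c.png

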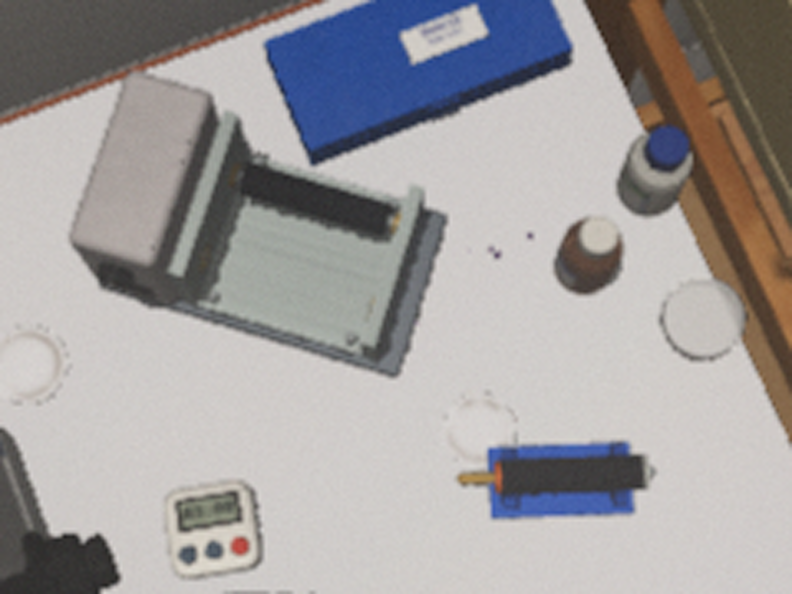

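View pics/scene0c.png

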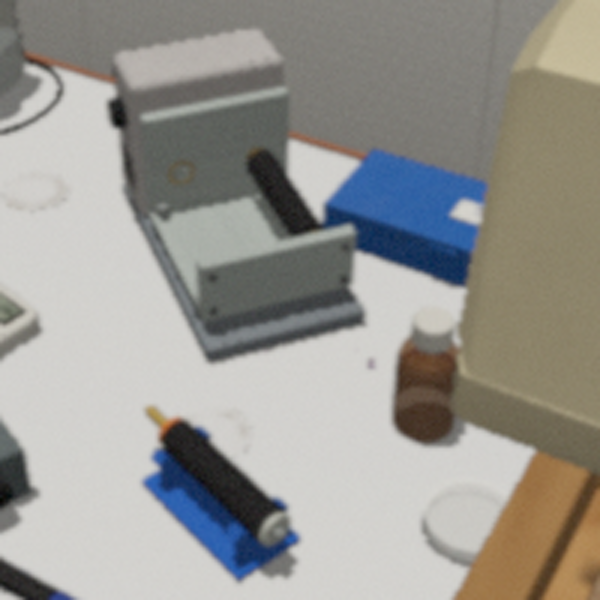

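```bash
python3 - <<'E'
from h import *
for f in ['top0','scene0']:
    p,d,W,K=load(f); P=pts(d,W,K)
    m=(d>0)&(P[...,0]>440)&(P[...,0]<760)&(P[...,1]>120)&(P[...,1]<400)&(P[...,2]>8)
    Q=P[m]; 
    h=Q[(Q[:,2]>125)&(Q[:,2]<150)][:,:2].astype(np.float32); r=cv2.minAreaRect(h); print(f,'housing',r, cv2.boxPoints(r).round(0).tolist(),'z',np.median(Q[(Q[:,2]>125)&(Q[:,2]<150)][:,2]))
    for u in range(0): pass
    # scope
    m=(P[...,0]<600)&(P[...,1]<650)&(P[...,1]>150)&(P[...,0]>0)&(d>0)&(P[...,2]>60)&(P[...,2]<500)
    S=P[m]; print('tall pts',[(a,S[(S[:,1]>a)&(S[:,1]<a+50)].max(0).round(0).tolist() if ((S[:,1]>a)&(S[:,1]<a+50)).any() else 0) for a in range(150,650,50)])
E
```

```text
top0 housing ((659.3976440429688, 341.31097412109375), (200.37966918945312, 91.84429168701172), 9.318182945251465) [[553.0, 370.0], [568.0, 280.0], [766.0, 312.0], [751.0, 403.0]] z 135.9377378570996
tall pts [(150, [599.0, 180.0, 79.0]), (200, 0), (250, [600.0, 300.0, 388.0]), (300, [600.0, 350.0, 388.0]), (350, [600.0, 400.0, 384.0]), (400, [457.0, 450.0, 500.0]), (450, [432.0, 500.0, 500.0]), (500, [507.0, 550.0, 500.0]), (550, [570.0, 600.0, 349.0]), (600, [600.0, 650.0, 500.0])]
scene0 housing ((659.0107421875, 341.0169677734375), (201.59852600097656, 91.38522338867188), 8.77088737487793) [[552.0, 371.0], [566.0, 280.0], [766.0, 311.0], [752.0, 402.0]] z 135.18880701157758
tall pts [(150, [600.0, 184.0, 74.0]), (200, 0), (250, [600.0, 300.0, 404.0]), (300, [600.0, 350.0, 399.0]), (350, [600.0, 400.0, 385.0]), (400, [457.0, 450.0, 310.0]), (450, [318.0, 500.0, 435.0]), (500, [504.0, 550.0, 430.0]), (550, [569.0, 600.0, 345.0]), (600, [600.0, 650.0, 354.0])]
```

```bash
python3 - <<'E'
from h import *
A=[]
for f in ['top0','scene0']:
    p,d,W,K=load(f); P=pts(d,W,K)[d>0]; A.append(P)
A=np.vstack(A)
print('max height map rows x, cols y 600..0 (50)')
for x in range(0,800,50):
    row=[]
    for y in range(650,-150,-50):
        m=(A[:,0]>=x)&(A[:,0]<x+50)&(A[:,1]<=y)&(A[:,1]>y-50)&(A[:,2]<700)
        row.append('%4d'%A[m][:,2].max() if m.sum() else '   .')
    print(x,' '.join(row))
E
```

```text
max height map rows x, cols y 600..0 (50)
0    1    1    1    1    1    0    . -749 -744 -653 -669    .    .    .  152    .
50    1    1    6    1    1    1    1    0 -758    0   12   18  277  287  285  233
100    6    8  429  434    1    2  399  399    5    1    3   14  274  287  283 -422
150  344  344  518  529  529  385  388  404    6    5    6   -3   -3   -2 -650 -649
200  344  348  519  523  358  381  387  388    6    5    6    7    3    . -748 -743
250   27   27    0  304  358  375  379  176   29   31   29   19    6    7    0 -761
300   28    6    .  310  313  325  333  176   50   48   44   35   19    8    6    3
350  182    6  159  269  307  311  178   46   49   51   49   36   19   20    7    6
400  280  220  166  216  250  254   19   23   21    7    7   28    6    7    7    6
450  281  260  174    5  135    7    7    7    7    7   41   51   51   51    6    7
500  257  257  156    6    7    7    7   13   34   77    8    9   33   35  372  380
550  524  168   14    6    6  141  143  118   37   78   16    6    7   19  386  387
600  564  631  623    6    8  141  141  119   81   79   18   66   96  379  390  393
650    .    .  614  592  563  139  141  135   72   75   19    7  102  392  393  391
700    .    .    .  559  560  527    9   43   43   42   41    6  384  393  390  379
750    .    .    .    .    .  504  498  466   44   44   45   43  473  392  389  380
```

```bash
python3 - <<'E'
from h import *
A=[]
for f in ['top0','scene0']:
    p,d,W,K=load(f); P=pts(d,W,K)[d>0]; A.append(P)
A=np.vstack(A)
for x in range(360,760,20):
    print(x,' '.join('%4d'%A[m][:,2].max() if (m:=(A[:,0]>=x)&(A[:,0]<x+20)&(A[:,1]<=y)&(A[:,1]>y-20)&(A[:,2]<700)).sum() else '   .' for y in range(120,-160,-20)))
# roller in both views
for f in ['top0','scene0']:
    p,d,W,K=load(f); P=pts(d,W,K)
    g=p.astype(int); m=(d>0)&(P[...,0]>440)&(P[...,0]<520)&(P[...,1]>-60)&(P[...,1]<120)&(P[...,2]>38)
    blk=m&(g.max(-1)<70); Q=P[blk]; c=Q.mean(0); e=np.linalg.svd((Q-c)[:,:2],full_matrices=False)[2][0]
    t=(Q-c)[:,:2]@e; print(f,'roller',c.round(1),'dir',e,np.degrees(np.arctan2(e[1],e[0])),t.min(),t.max(),'mid',(c[:2]+e*(np.percentile(t,1)+np.percentile(t,99))/2).round(1),'top z',np.percentile(Q[:,2],[50,90,97]))
    # mixer
    m=(d>0)&(P[...,0]>540)&(P[...,0]<720)&(P[...,1]>270)&(P[...,1]<380)&(P[...,2]>128)&(P[...,2]<150)
    Q=P[m][:,:2].astype(np.float32); r=cv2.minAreaRect(Q); print(cv2.boxPoints(r).round(0).tolist(),r)
E
```

```text
360   49   33    7    5   13   19   20   15    5    5    6    5    6    5
380   41    4    5    5    5    6   17   16    6    5    4    6    5    7
400    4    5    4    5    4    5    5    4    5    4    7    6    5    5
420    5    6    6    6    6    4    7    5    4    5    5    4    5    5
440    6    4   42   11   10    8    6    5    5    5    7    6    4    6
460   41   45   50   51   51   49   48   43    6    5    6    6    6    5
480    6    8   45   47   49   50   51   47    5    6    5    5    5    7
500    4    6    9    6   10   33   35    4    5    4    4  283  296  262
520    5    5    4    5    8    4    5    5    5    4    5  375  374  345
540    8    4    6    6    4    6    4    6    5    5  379  384  383  378
560    7    4    5    5    4    4    7   13   18   17  385  386  386  385
580    5    4    4    5    4    7    7   17   19  382  386  387  386  386
600    5    5    4   69   90   64    7   21  368  385  385  386  386  387
620    6    7    7   95   96   71    6   19  382  386  386  387  389  391
640    5    5    4   91   94   66    5  374  386  387  391  391 
[... 370 characters left out ...]
 379  379
top0 roller [477.8  29.4  44.8] dir [ 0.16901323 -0.98561378] -80.26954908341526 -46.70297882824077 46.64011840780866 mid [477.8  29.3] top z [45.03297087 48.10928961 49.57901431]
[[560.0, 316.0], [683.0, 296.0], [692.0, 356.0], [570.0, 376.0]] ((626.1776123046875, 336.0758972167969), (61.01758575439453, 124.39315032958984), 80.965087890625)
scene0 roller [474.1  25.7  44.1] dir [ 0.16688702 -0.98597603] -80.39312704523539 -47.820061481980275 44.3552938704906 mid [473.8  27.4] top z [44.80021283 46.90828216 47.53768214]
[[559.0, 316.0], [680.0, 296.0], [689.0, 356.0], [568.0, 376.0]] ((624.0001220703125, 335.9759826660156), (60.30592346191406, 122.7210693359375), 80.61437225341797)
```

```bash
python3 - <<'E'
from h import *
s=cv2.imread('pics/scene0.png')[140:230,270:370]
cv2.imwrite('pics/scene0d.png',cv2.resize(s,None,fx=6.5,fy=6.5,interpolation=cv2.INTER_CUBIC))
R_=lambda w:np.array([[np.cos(w),-np.sin(w),0],[np.sin(w),np.cos(w),0],[0,0,1]])
for f in ['top0','scene0']:
    p,d,W,K=load(f); P=pts(d,W,K); M=(P-np.array([608,231.4,0]))@R_(-0.161)
    x,y,z=M[...,0],M[...,1],M[...,2]
    def st(n,m): 
        q=M[m&(d>0)]; print(f,n,len(q),q.mean(0).round(1) if len(q) else '',np.percentile(q,[5,50,95],axis=0).round(1).tolist() if len(q) else '')
    st('tall top',(abs(x)<45)&(y>55)&(y<75)&(z>100)&(z<133))
    st('tall face',(abs(x)<50)&(y>50)&(y<66)&(z>60)&(z<100))
    st('low top',(abs(x)<50)&(y>-75)&(y<-55)&(z>60)&(z<100))
    st('low outer',(abs(x)<50)&(y>-80)&(y<-55)&(z>30)&(z<60))
    st('floor',(x>-45)&(x<10)&(y>-40)&(y<40)&(z<60))
    st('rear',(x>15)&(x<45)&(y>-45)&(y<45)&(z>55)&(z<110))
E
```

```text
top0 tall top 235 [ -0.3  64.1 113.7] [[-39.5, 60.0, 103.6], [-1.2, 63.7, 114.9], [39.8, 69.5, 118.1]]
top0 tall face 163 [ 4.1 59.2 79.3] [[-43.7, 52.0, 63.4], [9.4, 60.0, 78.8], [43.3, 60.7, 97.6]]
top0 low top 226 [  0.9 -64.7  73. ] [[-45.2, -69.8, 68.1], [1.8, -64.9, 73.4], [45.3, -59.4, 76.8]]
top0 low outer 60 [  0.3 -64.1  40.6] [[-38.4, -70.2, 31.2], [0.3, -69.7, 35.7], [48.1, -55.1, 59.5]]
top0 floor 794 [-17.7  -0.1  31.5] [[-42.3, -36.0, 28.1], [-17.7, -0.1, 31.5], [7.3, 35.9, 34.8]]
top0 rear 407 [29.6 -0.2 72.7] [[20.6, -40.5, 66.1], [28.9, -0.2, 73.1], [40.9, 40.3, 77.9]]
scene0 tall top 303 [ -1.   63.6 109.7] [[-41.1, 60.1, 101.2], [-1.1, 62.5, 110.6], [39.7, 71.0, 115.7]]
scene0 tall face 574 [-0.2 61.8 81.2] [[-45.1, 59.3, 63.2], [-0.3, 62.0, 81.6], [44.8, 64.1, 98.3]]
scene0 low top 362 [ -0.3 -66.1  68.9] [[-45.2, -69.7, 61.1], [-0.6, -67.2, 70.6], [44.5, -58.9, 73.9]]
scene0 low outer 470 [ -0.  -68.1  45. ] [[-44.2, -70.1, 31.5], [-0.5, -68.1, 45.1], [45.4, -66.2, 58.1]]
scene0 floor 298 [-17.4  16.1  30.8] [[-42.1, -4.6, 29.3], [-17.2, 16.0, 30.8], [6.9, 37.4, 32.4]]
scene0 rear 279 [26.7 -1.8 70.9] [[19.3, -40.8, 62.4], [25.2, -2.8, 72.1], [38.2, 39.9, 75.2]]
```

View pics/scene0d.png

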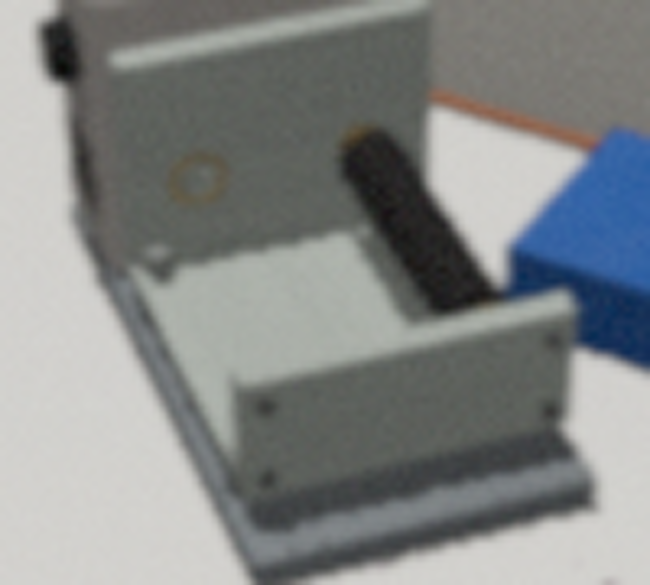

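```bash
python3 - <<'E'
from h import *
R_=lambda w:np.array([[np.cos(w),-np.sin(w),0],[np.sin(w),np.cos(w),0],[0,0,1]])
p,d,W,K=load('scene0')
for u,v in [(300.6,167.5)]:
    r=W[:3,:3]@np.linalg.inv(K)@[u,v,1]
    o=(W[:3,3]-[608,231.4,0])@R_(-.161); r=r@R_(-.161)
    for yy in (60,61.5): print(o+r*(yy-o[1])/r[1])
E
```

```text
[-29.07158764  60.          62.08504538]
[-28.63223322  61.5         61.01947572]
```

```bash
python3 -m handwheel '[[[0,-41,0,0,0,0,1],[0,-82,0,0,0,0,1],[0,-123,0,0,0,0,1],[0,-164,0,0,0,0,1],[0,-205,0,0,0,0,1]]]'
```

```text
clock: 0.57
eef_pos: [160.6, 525.4, 420.0]
eef_rot: [-1.571, 0.001, 1.274]
wrist_force: [-0.2, 0.4, -0.1]
finger_gap: 94.1
```

```bash
cat >> h.py <<'E'
def rows(targets):
    """targets: list of (x,y,z,yaw_deg) world with tool down -> tool rows"""
    s=read_state(); R0=R.from_euler('xyz',s['eef_rot']); p0=s['eef_pos']
    print('now',p0.round(1),np.degrees(s['eef_rot']).round(2),'F',s['wrist_force'].round(2),'gap',round(s['finger_gap'],1),'t',s['clock'])
    for x,y,z,yaw in targets:
        d=R0.inv().apply(np.array([x,y,z])-p0); w=(R0.inv()*R.from_euler('xyz',[-90,0,yaw],degrees=True)).as_rotvec(degrees=True)
        print(d.round(1).tolist(),w.round(2).tolist())
E
python3 -c "
from h import *
rows([(199,515,420,66),(238,501,420,59),(275,485,420,52),(310,465,420,45),(344,443,420,38)])"
```

```text
now [160.6 525.4 420. ] [-9.0e+01  6.0e-02  7.3e+01] F [-0.17  0.44 -0.11] gap 94.1 t 0.5667
[1.2, 0.0, -39.7] [-0.0, 7.0, -0.06]
[-0.7, -0.0, -81.1] [0.0, 14.0, -0.06]
[-5.2, -0.0, -121.2] [0.01, 21.0, -0.06]
[-14.1, 0.0, -160.5] [0.01, 28.0, -0.06]
[-25.2, 0.0, -199.5] [0.01, 35.0, -0.06]
```

```bash
python3 -m handwheel '[[[1,0,-40,0,7,0,1],[-1,0,-80,0,14,0,1],[-5,0,-120,0,21,0,1],[-14,0,-160,0,28,0,1],[-25,0,-199,0,35,0,1]]]'; python3 -c "
from h import *
rows([(368,410,420,32),(390,375,410,26),(410,340,400,20),(425,303,390,14),(440,265,380,10)])"
```

```text
clock: 0.98
eef_pos: [345.2, 442.3, 419.5]
eef_rot: [-1.571, 0.002, 0.657]
wrist_force: [-0.6, 1.1, -0.1]
finger_gap: 94.0
now [345.2 442.3 419.5] [-90.04   0.1   37.67] F [-0.58  1.1  -0.09] gap 94.0 t 0.9833
[-1.7, -0.5, -39.5] [0.05, 5.67, -0.1]
[-5.7, 9.5, -80.6] [0.05, 11.67, -0.1]
[-11.2, 19.6, -120.6] [0.06, 17.67, -0.09]
[-21.9, 29.6, -159.0] [0.06, 23.67, -0.09]
[-33.3, 39.7, -198.2] [0.06, 27.67, -0.09]
```

```bash
python3 -m handwheel '[[[-2,0,-40,0,6,0,1],[-6,10,-80,0,12,0,1],[-11,20,-120,0,18,0,1],[-22,30,-159,0,24,0,1],[-33,40,-198,0,28,0,1]]]'; python3 -c "
from h import *
rows([(452,230,350,9.7),(463,195,330,9.7),(470,160,305,9.7),(475,125,280,9.7),(477,90,260,9.7)])"
```

```text
clock: 1.4
eef_pos: [440.5, 263.6, 378.9]
eef_rot: [-1.572, 0.002, 0.163]
wrist_force: [1.7, 0.5, -0.4]
finger_gap: 94.1
now [440.5 263.6 378.9] [-90.1    0.1    9.34] F [ 1.75  0.49 -0.4 ] gap 94.1 t 1.4
[6.0, 28.9, -34.9] [0.1, -0.36, -0.1]
[11.2, 49.0, -71.2] [0.1, -0.36, -0.1]
[12.5, 74.0, -106.9] [0.1, -0.36, -0.1]
[11.8, 99.1, -142.2] [0.1, -0.36, -0.1]
[8.1, 119.1, -177.0] [0.1, -0.36, -0.1]
```

```bash
python3 -m handwheel '[[[6,29,-35,0,0,0,1],[11,49,-71,0,0,0,1],[12,74,-107,0,0,0,1],[12,99,-142,0,0,0,1],[8,119,-177,0,0,0,1]]]'; python3 -m handwheel '[[[0,0,0,0,0,0,1],[0,0,0,0,0,0,1]]]'; python3 -c "
from h import *
snap('wrist','w1')"
```

```text
clock: 1.82
eef_pos: [476.2, 95.4, 262.7]
eef_rot: [-1.572, 0.003, 0.163]
wrist_force: [1.5, 0.4, -1.2]
finger_gap: 94.4
clock: 1.98
eef_pos: [475.9, 94.0, 261.7]
eef_rot: [-1.572, 0.005, 0.16]
wrist_force: [0.4, 0.9, 0.4]
finger_gap: 93.8
```

View pics/w1.png

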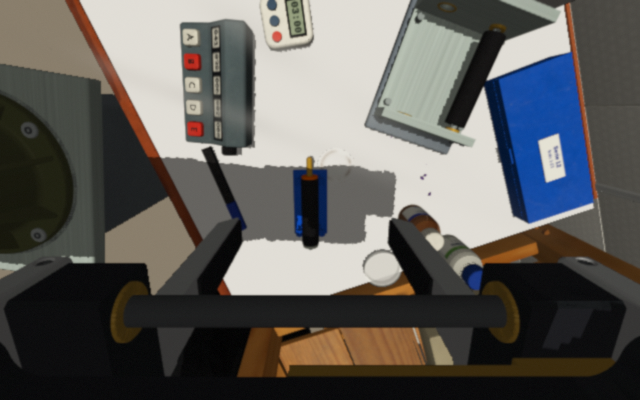

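```bash
python3 - <<'E'
from h import *
p,d,W,K=load('w1'); P=pts(d,W,K); g=p.astype(int)
m=(d>0)&(P[...,0]>440)&(P[...,0]<520)&(P[...,1]>-60)&(P[...,1]<130)&(P[...,2]>26)&(P[...,2]<60)
hsv=cv2.cvtColor(p,cv2.COLOR_RGB2HSV)
blk=m&(g.max(-1)<60)&(P[...,2]>34)
Q=P[blk]; c=Q.mean(0); e=np.linalg.svd((Q-c)[:,:2],full_matrices=False)[2][0]; e*=np.sign(e[1]); t=(Q-c)[:,:2]@e
print('blk',len(Q),c,e,np.degrees(np.arctan2(-e[0],e[1])),np.percentile(t,[0.5,99.5]),'mid',c[:2]+e*np.percentile(t,[.5,99.5]).mean(),np.percentile(Q[:,2],[50,90,97]))
br=m&(hsv[...,0]>12)&(hsv[...,0]<32)&(hsv[...,1]>110)&(g[...,0]>90)
v,u=np.nonzero(br); print('brass',len(v),u.mean(),v.min(),v.max(),P[br].mean(0),P[br].max(0))
for name in ['w1','top0','scene0']:
    p,d,W,K=load(name)
    s=8 if name!='w1' else 6
    q=proj([[476,28,35]],W,K)[0].astype(int); w=45 if name!='w1' else 60
    crop=p[q[1]-w:q[1]+w,q[0]-w:q[0]+w,::-1]; cv2.imwrite(f'pics/r_{name}.png',cv2.resize(crop,(560,560),interpolation=cv2.INTER_CUBIC)); print(name,q-w,560/(2*w))
E
```

```text
blk 1112 [477.27548873  33.33917899  44.01410158] [-0.1818793   0.98332086] 10.479242709647483 [-49.66350638  48.62632327] mid [477.3698098   32.82923709] [44.97210707 46.65248649 47.26731138]
brass 58 309.0344827586207 157 169 [466.22204527  99.40432164  38.05090534] [469.86849191 107.17946677  40.73225185]
w1 [248 153] 4.666666666666667
top0 [337 209] 6.222222222222222
scene0 [267 224] 6.222222222222222
```

View pics/r_w1.png

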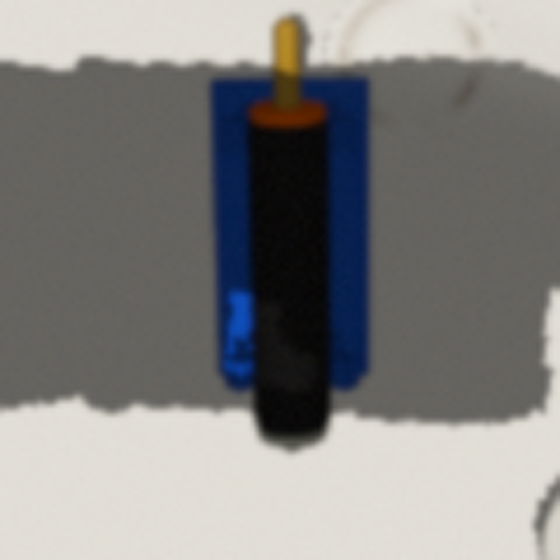

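View pics/r_top0.png

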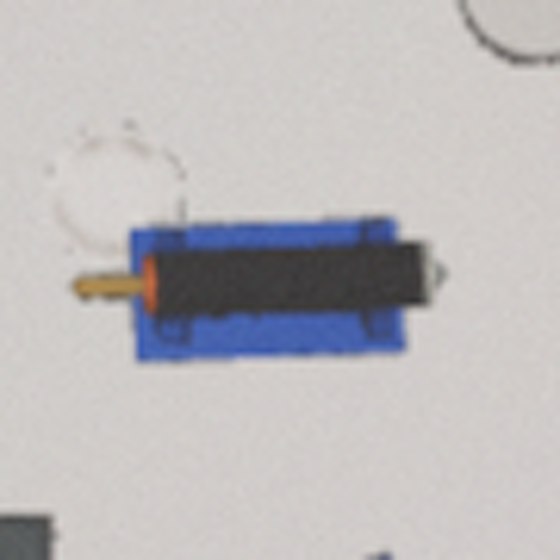

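View pics/r_scene0.png

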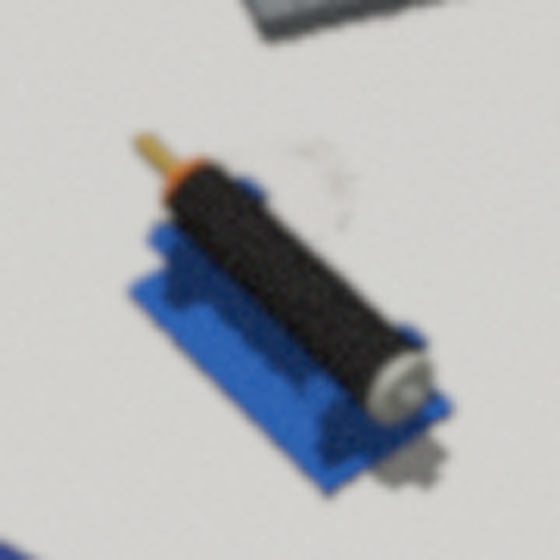

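```bash
cat >> h.py <<'E'
def tri(obs):
    A=np.zeros((3,3));b=np.zeros(3)
    L=[]
    for f,u,v in obs:
        p,d,W,K=load(f); r=W[:3,:3]@np.linalg.inv(K)@[u,v,1]; r/=np.linalg.norm(r); N=np.eye(3)-np.outer(r,r); A+=N;b+=N@W[:3,3]; L.append((f,r,W[:3,3],K))
    X=np.linalg.solve(A,b); print(X.round(1),'res',[ (f,(proj(X,load(f)[2],K)[0]-[u,v]).round(1).tolist()) for (f,u,v),(_,_,_,K) in zip(obs,L)]); return X
E
python3 - <<'E'
from h import *
a=tri([('w1',309.7,156.6),('top0',348.6,255.),('scene0',289.2,246.5)])
b=tri([('w1',310.1,249),('top0',408.7,252.9),('scene0',332.9,285.9)])
e=a-b; n=np.linalg.norm(e); print(n,np.degrees(np.arctan2(-e[0],e[1])), b+e/n*58, a-e/n*78)
rows([(476.5,29.5,130,10),(476.5,29.5,24,10)])
E
```

```text
[465.8 105.7  31.6] res [('w1', [-0.2, 0.9]), ('top0', [-0.6, -0.1]), ('scene0', [0.1, 0.1])]
[487.1 -25.6  39.5] res [('w1', [-0.1, 1.4]), ('top0', [-1.2, 0.1]), ('scene0', [0.5, 0.4])]
133.1756283670956 9.217547854067336 [477.77909127  31.59496515  36.0278934 ] [478.23071311  28.81196856  36.19535327]
now [476.3  95.2 262.8] [-90.08   0.17   9.26] F [0.27 1.2  0.69] gap 93.9 t 2.0333
[-10.0, 132.9, -64.7] [0.08, -0.74, -0.17]
[-9.7, 238.9, -64.6] [0.08, -0.74, -0.17]
```

```bash
python3 -m handwheel '[[[-3,37,-16,0,0,0,1],[-5,72,-34,0,-0.6,0,1],[-8,107,-50,0,-0.6,0,1],[-9,133,-64,0,-0.6,-0.1,1],[-9,160,-64,0,-0.6,-0.1,1]]]'; python3 -m handwheel '[[[0,0,0,0,0,0,1]]]'; python3 -c "
from h import *
rows([(477.5,30,24,9.9)])
snap('wrist','w2')"
```

```text
clock: 2.45
eef_pos: [477.9, 30.0, 102.5]
eef_rot: [-1.573, -0.0, 0.172]
wrist_force: [0.5, 0.4, -0.1]
finger_gap: 94.2
clock: 2.53
eef_pos: [476.3, 30.8, 99.2]
eef_rot: [-1.571, 0.005, 0.173]
wrist_force: [0.2, -0.3, -0.5]
finger_gap: 94.2
now [476.3  30.8  99.2] [-90.03   0.28   9.91] F [ 0.16 -0.27 -0.47] gap 94.2 t 2.5333
[1.4, 75.2, -0.9] [0.03, 0.01, -0.28]
```

View pics/w2.png

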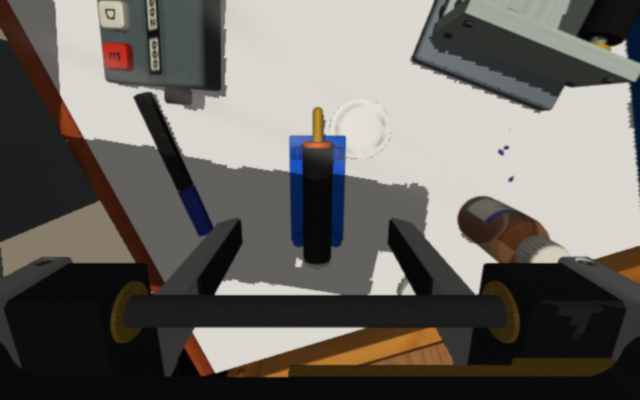

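```bash
python3 -m handwheel '[[[1,30,-1,0,0,-0.2,1],[1,55,-1,0,0,-0.2,1],[1,70,-1,0,0,-0.2,1],[1,75,-1,0,0,-0.2,1],[1,75,-1,0,0,-0.2,1]]]' 30; python3 -c "
from h import *
rows([(477.5,30,24,9.9)])"
```

```text
clock: 3.0
eef_pos: [479.3, 30.8, 27.7]
eef_rot: [-1.572, -0.002, 0.175]
wrist_force: [-0.7, -0.8, -0.5]
finger_gap: 94.0
now [479.3  30.8  27.7] [-90.07  -0.13  10.01] F [-0.67 -0.75 -0.55] gap 94.0 t 3.0
[-1.9, 3.7, -0.5] [0.07, 0.11, 0.13]
```

```bash
python3 -m handwheel '[[[-1,3.5,0,0,0,0,1],[-1,3.5,0,0,0,0,1],[-1,3.5,0,0,0,0,0.6]]]'; python3 -m handwheel '[[[0,0,0,0,0,0,0.2]]]'; python3 -c "
from h import *
rows([(477.5,30,24,9.9)])"
```

```text
clock: 3.25
eef_pos: [479.0, 30.9, 25.4]
eef_rot: [-1.572, -0.004, 0.175]
wrist_force: [1.4, 0.3, 0.2]
finger_gap: 89.9
clock: 3.33
eef_pos: [479.4, 31.0, 26.1]
eef_rot: [-1.573, -0.005, 0.175]
wrist_force: [-0.3, 0.4, 0.5]
finger_gap: 84.3
now [479.4  31.   26.1] [-90.1   -0.29  10.03] F [-0.34  0.38  0.54] gap 84.3 t 3.3333
[-2.0, 2.1, -0.6] [0.1, 0.13, 0.29]
```

```bash
python3 -m handwheel '[[[-2,2,0,0,0,0.3,0.0],[-2,2,0,0,0,0.3,-0.2],[-2,2,0,0,0,0.3,-0.3]]]'; python3 -c "
from h import *
rows([(477.5,30,24,9.9)])
snap('wrist','w3')"
```

```text
clock: 3.58
eef_pos: [477.4, 30.6, 24.2]
eef_rot: [-1.573, 0.0, 0.175]
wrist_force: [0.0, 0.9, 0.5]
finger_gap: 63.7
now [477.4  30.6  24.2] [-90.1    0.    10.02] F [0.04 0.89 0.46] gap 63.7 t 3.5833
[-0.0, 0.2, -0.6] [0.1, 0.12, -0.0]
```

View pics/w3.png

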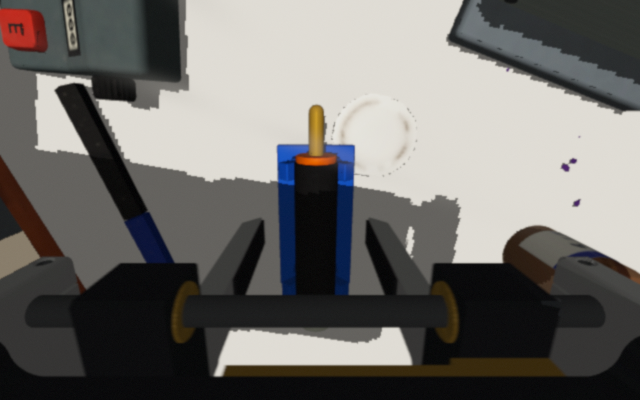

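```bash
python3 -m handwheel '[[[0,0,0,0,0,0,-0.4],[0,0,0,0,0,0,-0.5],[0,0,0,0,0,0,-0.8],[0,0,0,0,0,0,-1],[0,0,0,0,0,0,-1]]]' 50; python3 -m handwheel '[[[0,0,0,0,0,0,-1],[0,0,0,0,0,0,-1],[0,0,0,0,0,0,-1]]]';python3 -c "
from h import *
rows([(477.5,30,24,9.9)])"
```

```text
clock: 4.05
eef_pos: [477.4, 30.6, 24.2]
eef_rot: [-1.573, 0.0, 0.175]
wrist_force: [0.0, 0.1, -0.5]
finger_gap: 26.4
clock: 4.3
eef_pos: [477.7, 30.6, 24.3]
eef_rot: [-1.573, -0.001, 0.175]
wrist_force: [2.7, 0.2, -0.1]
finger_gap: 23.0
now [477.7  30.6  24.3] [-9.011e+01 -3.000e-02  1.002e+01] F [ 2.71  0.15 -0.07] gap 23.0 t 4.3
[-0.3, 0.3, -0.5] [0.11, 0.12, 0.03]
```

```bash
python3 -m handwheel '[[[0,-20,0,0,0,0,-1],[0,-50,0,0,0,0,-1],[0,-85,0,0,0,0,-1],[0,-120,0,0,0,0,-1],[0,-126,0,0,0,0,-1]]]'; python3 -m handwheel '[[[0,0,0,0,0,0,-1],[0,0,0,0,0,0,-1]]]';python3 -c "
from h import *
snap('wrist','w4');snap('scene','s4');snap('top','t4')
rows([(580,213,150,-9.2)])
for f in ['s4','t4']:
    p,d,W,K=load(f); q=proj([[478,30,160]],W,K)[0].astype(int); print(f,q-50); cv2.imwrite(f'pics/{f}c.png',cv2.resize(p[max(q[1]-50,0):q[1]+50,q[0]-50:q[0]+50,::-1],(560,560),interpolation=cv2.INTER_CUBIC))
"
```

```text
clock: 4.72
eef_pos: [479.2, 30.8, 155.4]
eef_rot: [-1.574, -0.007, 0.175]
wrist_force: [0.4, 0.6, -0.4]
finger_gap: 22.6
clock: 4.88
eef_pos: [479.2, 30.8, 155.4]
eef_rot: [-1.574, -0.008, 0.175]
wrist_force: [0.2, 1.7, -1.7]
finger_gap: 23.1
now [478.6  30.8 153.9] [-90.15  -0.26  10.03] F [-0.63 -0.5  -1.85] gap 22.7 t 5.0333
[131.6, 4.0, 161.8] [0.11, 19.23, 0.28]
s4 [261 167]
t4 [339 196]
```

View pics/w4.png

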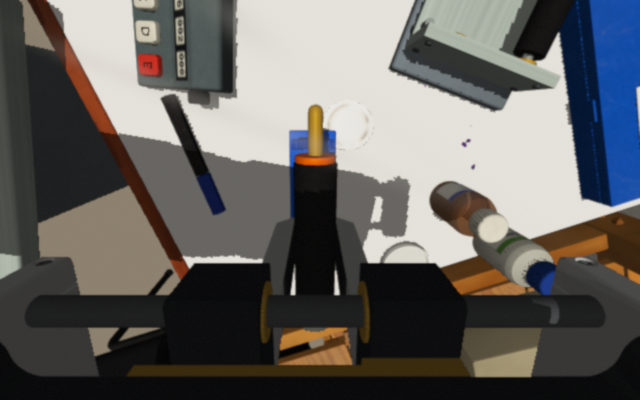

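View pics/s4c.png

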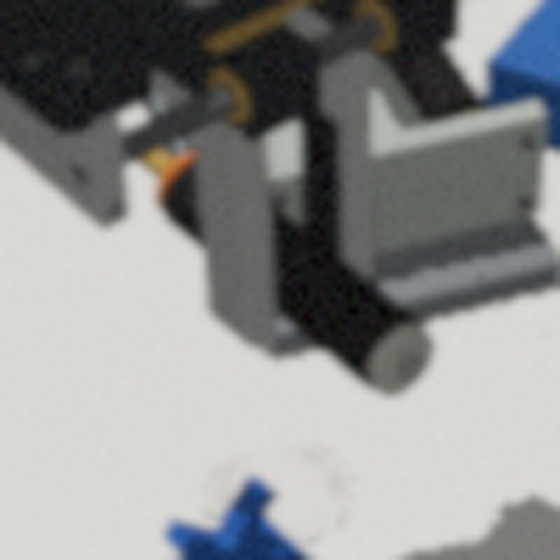

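```bash
cat >> h.py <<'E'
def inhand(f, c):
    """roller features in tool frame from wrist picture f"""
    p,d,_,K=load(f); P=pts(d,np.array(imaging.get_calibration('wrist')['hand_eye']),K); hsv=cv2.cvtColor(p,cv2.COLOR_RGB2HSV); g=p.astype(int)
    v,u=np.indices(d.shape); roi=(abs(u-c)<35)&(v>80)&(v<260)&(d>0)
    br=roi&(v<165)&(hsv[...,0]>14)&(hsv[...,0]<32)&(hsv[...,1]>120); orr=roi&(hsv[...,0]<=11)&(hsv[...,1]>150)&(g[...,0]>120); bl=roi&(g.max(-1)<50)&(v>162)&(v<215)&(abs(u-c)<12)
    for n,m in (('brass',br),('orange',orr),('black',bl)):
        Q=P[m]; print(n,m.sum(),'rows',v[m].min(),v[m].max(),'col',u[m].mean().round(1),'med',np.median(Q,axis=0).round(1),'zrange',np.percentile(Q[:,2],[1,99]).round(1),'y top',np.percentile(Q[:,1],[5,20]).round(1))
        if n=='black':
            A=np.c_[Q[:,2],np.ones(len(Q))]; print('slope y vs z',np.linalg.lstsq(A,Q[:,1],rcond=None)[0])
E
python3 -c "
from h import *
inhand('w3',316);inhand('w4',316)
p,d,_,K=load('w4'); print(d[100:240:6,316].round(0))"
```

```text
brass 643 rows 106 155 col 316.0 med [  0.5 -13.9  65.3] zrange [52.5 77. ] y top [-15.2 -14.6]
orange 152 rows 156 165 col 320.5 med [  4.5 -19.2  51.2] zrange [48.4 52.3] y top [-21.6 -20.6]
black 1116 rows 166 214 col 316.0 med [  0.4 -21.6  35.3] zrange [22.3 47.8] y top [-23.  -22.3]
slope y vs z [-2.17611077e-03 -2.15925033e+01]
brass 633 rows 105 155 col 315.1 med [ -0.  -13.9  64.9] zrange [52.3 77.2] y top [-15.2 -14.5]
orange 141 rows 156 165 col 320.4 med [  4.5 -18.9  51.2] zrange [48.4 52.3] y top [-21.  -20.4]
black 1117 rows 166 214 col 316.0 med [  0.4 -21.6  35.4] zrange [22.3 47.8] y top [-22.9 -22.3]
slope y vs z [-3.22401345e-03 -2.14847711e+01]
[312. 153. 151. 151. 152. 154. 154. 156. 157. 157. 151. 152. 152. 153.
 153. 153. 155. 157. 156. 158. 159. 160. 160. 161.]
```

```bash
python3 -c "
from h import *
x0,y0=478.6,30.8
rows([(x0+(572.9-x0)*k,y0+(208.8-y0)*k,150,10-19.2*k) for k in (.18,.37,.56,.75,.92,1)])"
```

```text
now [478.6  30.8 153.9] [-90.15  -0.26  10.03] F [-0.63 -0.5  -1.85] gap 22.7 t 5.0333
[22.3, 3.9, 28.6] [0.14, 3.48, 0.26]
[45.8, 3.9, 58.8] [0.14, 7.13, 0.26]
[69.4, 4.0, 89.0] [0.13, 10.78, 0.27]
[92.9, 4.0, 119.1] [0.12, 14.43, 0.27]
[114.0, 4.0, 146.1] [0.11, 17.69, 0.28]
[123.9, 4.0, 158.9] [0.11, 19.23, 0.28]
```

```bash
python3 -m handwheel '[[[22,2,29,0,3.5,0.2,-1],[46,4,59,0,7,0.3,-1],[69,4,89,0,11,0.3,-1],[93,4,119,0.1,14.5,0.3,-1],[114,4,146,0.1,17.7,0.3,-1]]]'; python3 -m handwheel '[[[6,0,12,0,1,0,-1],[10,0,14,0,1.5,0,-1],[10,0,14,0,1.5,0,-1],[10,0,14,0,1.5,0,-1]]]';python3 -c "
from h import *
rows([(572.9,208.8,150,-9.2)])
snap('wrist','w5');snap('top','t5');snap('scene','s5')
for f in ['s5','t5']:
    p,d,W,K=load(f); q=proj([[573,209,120]],W,K)[0].astype(int); print(f,q-70); cv2.imwrite(f'pics/{f}c.png',cv2.resize(p[max(q[1]-70,0):q[1]+70,q[0]-70:q[0]+70,::-1],(580,580),interpolation=cv2.INTER_CUBIC))
"
```

```text
clock: 5.45
eef_pos: [565.6, 196.4, 148.1]
eef_rot: [-1.572, 0.003, -0.137]
wrist_force: [0.3, -0.9, -2.1]
finger_gap: 22.9
clock: 5.78
eef_pos: [576.9, 208.0, 147.0]
eef_rot: [-1.573, 0.004, -0.163]
wrist_force: [0.2, -0.7, -1.5]
finger_gap: 22.9
now [576.9 208.  147. ] [-90.12   0.25  -9.33] F [ 0.23 -0.74 -1.48] gap 22.9 t 5.7833
[-4.1, -3.0, 0.1] [0.12, -0.13, -0.25]
s5 [241  96]
t5 [238 123]
```

View pics/w5.png

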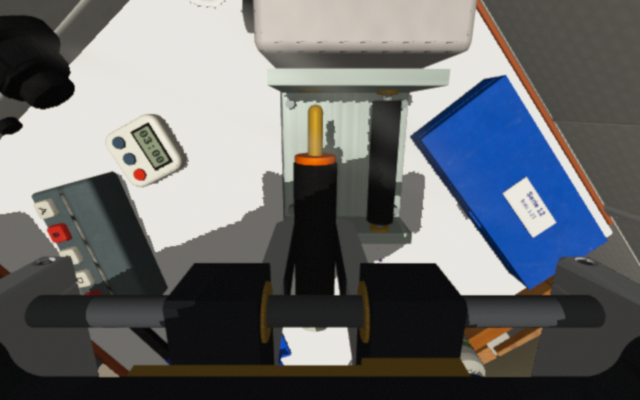

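View pics/s5c.png

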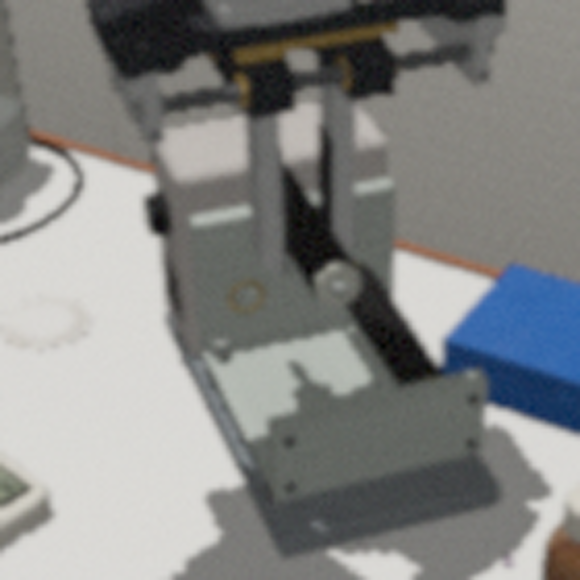

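View pics/t5c.png

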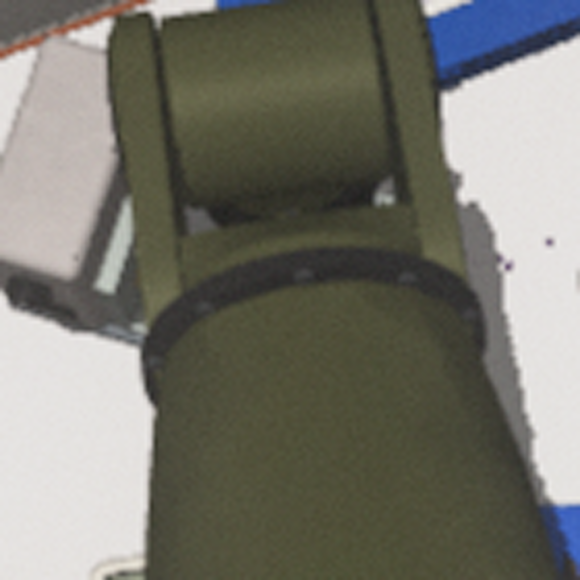

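```bash
cat >> h.py <<'E'
def mix(f):
    p,d,W,K=load(f); s=np.array(imaging.get_calibration('wrist')['hand_eye']); P=pts(d,s,K); g=p.astype(int); v,u=np.indices(d.shape)
    return p,d,P,g,u,v
E
python3 -c "
from h import *
p,d,P,g,u,v=mix('w5')
m=(g.max(-1)<70)&(u>365)&(u<405)&(v>102)&(v<222)&(d>0)
Q=P[m]; print('rear',m.sum(),np.percentile(Q,[2,50,98],axis=0).round(1))
# per-row centre
c=[]
for r in range(110,216,4):
    uu=np.nonzero(m[r])[0]; q=P[r,uu]; c.append([q[:,0].min(),q[:,0].max(),q[:,1].min(),np.median(q[:,2])])
c=np.array(c); print(c[::4].round(1)); 
xm=(c[:,0]+c[:,1])/2; print('fit xm vs z',np.polyfit(c[:,3],xm,1),'fit ytop vs z',np.polyfit(c[:,3],c[:,2],1))
# tall plate top: rows 70-90
for uc in (290,320,350,380,420,440):
    print(uc,[(r,P[r,uc].round(1).tolist()) for r in range(64,100,3)][:12])
"

```

```text
rear 3299 [[ 46.4  71.  -17.6]
 [ 55.4  73.5  33.8]
 [ 67.6  83.6  78.9]]
[[46.6 68.1 70.6 75.1]
 [46.3 67.1 70.9 62.7]
 [46.4 67.3 71.  50. ]
 [46.2 67.2 70.9 37. ]
 [46.7 67.5 71.3 23.6]
 [46.3 79.  71.   9.8]
 [46.4 77.1 71.5 -4.2]]
fit xm vs z [-3.30914876e-02  5.87461982e+01] fit ytop vs z [-6.65370524e-03  7.14173003e+01]
290 [(64, [-17.7, 58.5, 106.8]), (67, [-19.0, 74.5, 106.9]), (70, [-15.9, 33.0, 99.8]), (73, [-15.8, 32.2, 97.9]), (76, [-15.8, 31.9, 96.1]), (79, [-15.9, 32.1, 94.3]), (82, [-15.8, 30.9, 92.4]), (85, [-16.1, 33.3, 90.7]), (88, [-18.2, 60.1, 90.7]), (91, [-21.3, 99.5, 90.9]), (94, [-22.6, 116.0, 89.3]), (97, [-22.7, 116.7, 86.7])]
320 [(64, [3.7, 58.0, 106.7]), (67, [3.9, 73.6, 106.7]), (70, [3.2, 32.4, 99.7]), (73, [3.2, 32.9, 97.9]), (76, [3.2, 31.4, 96.0]), (79, [3.2, 31.5, 94.2]), (82, [3.2, 31.1, 92.4]), (85, [3.3, 33.9, 90.8]), (88, [3.8, 60.4, 90.7]), (91, [4.1, 78.6, 89.7]), (94, [4.8, 116.9, 89.3]), (97, [4.8, 117.1, 86.7])]
350 [(64, [24.8, 56.3, 106.5]), (67, [26.7, 73.0, 106.6]), (70, [22.2, 32.1, 99.6]), (73, [22.2, 31.7, 97.8]), (76, [22.2, 31.2,
[... 468 characters left out ...]
.8, 83.7, 87.6]), (97, [59.7, 116.1, 86.6])]
420 [(64, [74.4, 57.0, 106.5]), (67, [79.7, 72.6, 106.5]), (70, [66.2, 31.0, 99.4]), (73, [66.6, 31.7, 97.7]), (76, [66.5, 30.9, 95.9]), (79, [66.6, 30.7, 94.1]), (82, [67.2, 32.0, 92.4]), (85, [67.2, 31.7, 90.5]), (88, [76.4, 58.6, 90.5]), (91, [105.4, 144.8, 93.4]), (94, [106.2, 146.2, 90.6]), (97, [106.5, 146.5, 87.7])]
440 [(64, [123.8, 147.4, 118.9]), (67, [123.7, 146.4, 116.0]), (70, [79.5, 32.9, 99.6]), (73, [79.3, 31.7, 97.7]), (76, [79.0, 30.4, 95.8]), (79, [79.2, 30.6, 94.0]), (82, [79.9, 31.7, 92.3]), (85, [79.4, 30.1, 90.4]), (88, [125.8, 146.4, 96.3]), (91, [126.6, 147.6, 93.5]), (94, [126.8, 147.4, 90.6]), (97, [126.3, 145.4, 87.6])]
```

```bash
python3 -c "
from h import *
p,d,P,g,u,v=mix('w5')
for r in (73,76,79,82):
    ok=(abs(P[r,:,1]-31.8)<4)&(abs(P[r,:,2]-95)<7); i=np.nonzero(ok)[0]; print(r,i.min(),i.max(),P[r,i.min(),0],P[r,i.max(),0],(P[r,i.min(),0]+P[r,i.max(),0])/2)
s=read_state(); Rt=R.from_euler('xyz',s['eef_rot']); w=Rt.apply([[.2,-10.5,-58],[.2,-10.5,-52]])+s['eef_pos']; _,_,W,K=load('s5'); print(s['eef_pos'],proj(w,W,K))
c=cv2.imread('pics/s5.png')[140:200,285:345]; cv2.imwrite('pics/s5d.png',cv2.resize(c,None,fx=10,fy=10,interpolation=cv2.INTER_CUBIC))
"

```

```text
73 267 449 -30.39554156245308 84.78761346565943 27.19603595160318
76 267 449 -30.64183090729824 84.83066961400678 27.09441935335427
79 267 448 -30.512674830436694 84.73995399692451 27.11363958324391
82 267 448 -30.504509971970975 84.57789896350133 27.036694495765175
[577.13429893 207.83435566 148.15506562] [[323.3442525  165.82358575]
 [322.26323222 164.17901609]]
```

View pics/s5d.png

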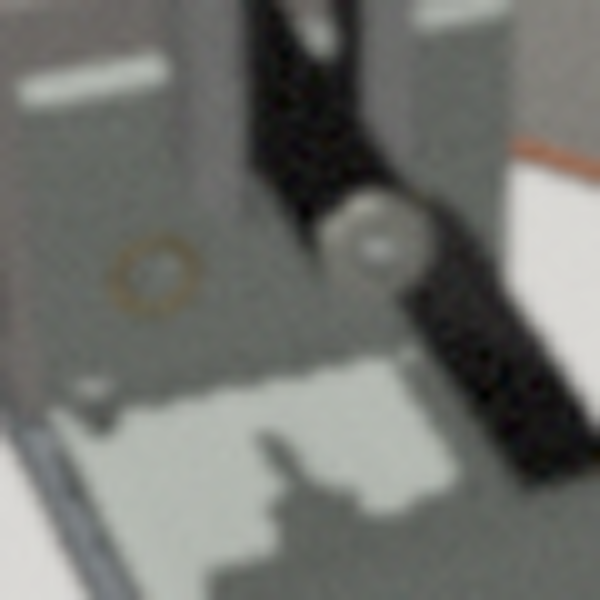

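```bash
python3 -c "
from h import *
_,_,W,K=load('s5')
p=np.array([577.0,207.9,147.6]); Rt=R.from_euler('xyz',[-90.12,.25,-9.33],degrees=True)
for du,dv in ((0,0),(.5,.8)):
    r=Rt.inv().apply(W[:3,:3]@np.linalg.inv(K)@[300.5+du,167.5+dv,1]); o=Rt.inv().apply(W[:3,3]-p)
    print(o+r*(90.6-o[2])/r[2])
"

```

```text
[-1.60702076 86.87663847 90.6       ]
[-0.48237378 89.38731434 90.6       ]
```

```bash
python3 -c "
from h import *
p,d,W,K=load('scene0'); c=p[140:230,270:370]; 
g=c.astype(int); sat=(g[...,0]-g[...,2]); sub=sat[20:40,20:42]; print(sub)
"
python3 - <<'E'
from h import *
c=cv2.imread('pics/scene0.png')[138:188,280:342]
c=cv2.resize(c,None,fx=12,fy=12,interpolation=cv2.INTER_LINEAR); c=np.clip((c.astype(float)-70)*1.8,0,255).astype(np.uint8); cv2.imwrite('pics/s0e.png',c)
E
```

```text
[[ 1  2  0  1  1 -1  0  2  0 -1  2  1  2  1  1  1  0  2  2  0 -1  2]
 [ 2  1  2  3  0  1  1  1  0 -2  1  2  0 -1  2  1  2  1  1  1  2  0]
 [ 0  1  1 -1 -1  2  1  1  0  4  5  2  3  3  3  0  2  1  1  1 -2  0]
 [-2  3  0  3  2  1  1  1  6  9 13 12 11  6  4  3  1  1  1 -1  0  1]
 [ 2  2  5  1  0  1  5 10 18 20 18 21 19 20 10  4  4  2  2  1  3  1]
 [ 2  2  0  1  1  2 13 21 22 14  7  6 10 19 18  4  2 -1  0 -1  0  1]
 [ 0  0  1  0  0  5 16 19 11  5  4  3  5 14 18  9  3  3  2  1  2  1]
 [ 2  2  2  2  3  5 19 14  7  2  1  3  7 16 17  8  2  2  1  2  2  0]
 [ 2  1  3  0  2  9 21 16  6  2  0  3  9 20 17  6  2  1  1  1  0  1]
 [ 4 -1  2 -1  2  4 21 23 13  6  6 12 19 20 11  2  1  2  1  2  0  2]
 [ 2  0  2  2  2  5 14 26 23 22 17 22 24 14  6  3  1 -1  3  2  1 -1]
 [ 0 -1  1  0  1  5  4 11 15 14 11 12  9  6  2  2  3  1  1  4  1 -1]
 [ 1  1  2  2  0  2  1  2  3  3  5  3  0  1  0  2  3  4  1  1  1  2]
 [ 0  0  1  1  1  4  2  2  3  1  3  1  1  1  3  2  2  2  3  3  1  2]
 [-1  1  0  2  1  0  6  2  2  2  2  2  3  1  2  1  1  1  2  1  2 -1]
 [ 2  2  0  2  1  1  0  0  1  2  0  2  2  2  2  0  0  1  1  1  0  3]
 [ 0  1  0  0  1  0  1  2  0  0  1  0  0  0  2  0  2  0  0  0  2  3]
 [ 2  4  1  0  3 -1  2  3  2  0  2  1  3  1  1 -1  2  2  3  3  3  2]
 [ 3  3  1  0  2  0  0  0  0  2  2  1  3  0  1 -2  1  1  2  0  2  2]
 [ 1  0  1  0  0  3  2  4  0  1  0 -1  1  2  2  0  3  1  2  1  2  1]]
```

View pics/s0e.png

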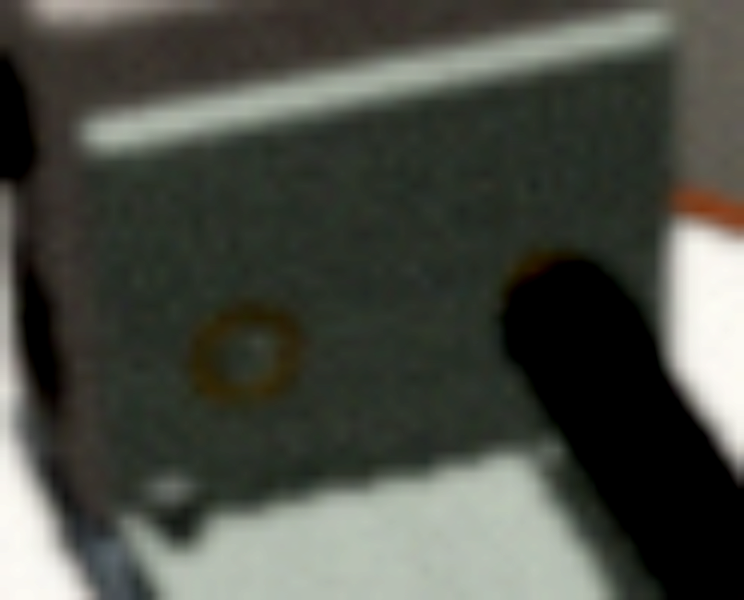

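```bash
python3 -c "
from h import *
p,d,P,g,u,v=mix('w5'); H=np.array(imaging.get_calibration('wrist')['hand_eye']); K=load('w5')[3]; print(H.round(3))
Ki=np.linalg.inv(K)
for r in range(116,212,12):
    row=g[r].max(-1); uu=np.arange(640)
    blk=np.nonzero((row<90)&(uu>355)&(uu<410))[0]
    # subpixel edges at level 100
    a,b=blk.min(),blk.max(); 
    ul=a-1+(row[a-1]-95)/(row[a-1]-row[a]+1e-6); ur=b+(95-row[b])/(row[b+1]-row[b]+1e-6)
    th=[np.arctan2(*(H[:3,:3]@Ki@[x,r,1])[[0,1]]) for x in (ul,ur)]
    t=sum(th)/2; print(r,round(ul,1),round(ur,1),'x axis',H[0,3]+np.tan(t)*(83.2-H[1,3]),'rad',np.sin((th[1]-th[0])/2)*(83.2-H[1,3])/np.cos(t))
for r in (140,152,180,200):
    row=g[r].max(-1); print(r,row[285:345].tolist())
" | cut -c1-330

```

```text
[[ 1.00000e+00 -1.00000e-03  0.00000e+00 -3.25000e-01]
 [-1.00000e-03 -2.59000e-01  9.66000e-01 -1.71133e+02]
 [-1.00000e-03 -9.66000e-01 -2.59000e-01  7.52330e+01]
 [ 0.00000e+00  0.00000e+00  0.00000e+00  1.00000e+00]]
116 370.7 399.9 x axis 57.86200586656983 rad 11.7003380111713
128 369.8 398.8 x axis 57.64193748919084 rad 11.758008089251115
140 368.8 398.0 x axis 57.46208287807203 rad 11.947742012433691
152 368.6 397.1 x axis 57.577398079302476 rad 11.784477667569007
164 352.0 396.2 x axis 50.51815553116544 rad 18.548852181510917
176 345.0 395.3 x axis 47.56003016947 rad 21.363679657526124
188 342.0 401.0 x axis 49.081267945421985 rad 25.24556217709894
200 370.0 393.8 x axis 59.1940017303564 rad 10.234873737909801
140 [205, 208, 209, 210, 209, 208, 206, 205, 203, 202, 201, 200, 202, 203, 204, 204, 202, 202, 203, 201, 200, 194, 169, 148, 151, 164, 175, 184, 192, 199, 202, 193, 182, 173, 162, 149, 134, 143, 185, 201, 187, 137, 99, 91, 92, 90, 89, 89, 95, 130, 180, 197, 197, 195, 194, 196, 201, 204, 206, 206]
152 [204, 206, 207, 209, 209, 208, 206, 203, 202, 200, 199, 197, 196, 191, 187, 183, 180, 177, 175, 170, 163, 154, 137, 134, 148, 164, 174, 183, 191, 197, 198, 190, 180, 172, 161, 147, 127, 107, 101, 99, 99, 99, 98, 99, 98, 95, 95, 95, 96, 97, 95, 94, 93, 91, 89, 91, 94, 123, 177, 198]
180 [179, 193, 196, 198, 196, 185, 176, 158, 98, 38, 16, 16, 18, 20, 20, 20, 21, 21, 22, 23, 22, 24, 23, 23, 24, 24, 23, 23, 23, 24, 26, 24, 23, 24, 24, 24, 23, 24, 22, 21, 22, 21, 23, 21, 20, 21, 18, 18, 18, 14, 14, 30, 64, 75, 79, 81, 84, 83, 84, 82]
200 [72, 79, 81, 83, 83, 84, 82, 77, 61, 34, 14, 11, 9, 11, 12, 13, 12, 14, 12, 11, 10, 12, 10, 11, 10, 12, 9, 11, 9, 11, 10, 11, 9, 10, 11, 11, 11, 9, 10, 12, 12, 9, 11, 11, 11, 10, 10, 10, 7, 10, 17, 41, 66, 75, 78, 81, 82, 81, 82, 81]
```

```bash
python3 -m handwheel '[[[-2,15,0,0,0,0,-1],[-3.5,35,0,0,0,0,-1],[-3.5,55,0,0,0,0,-1],[-3.5,66,0,0,0,0,-1],[-3.5,66,0,0,0,0,-1]]]'; python3 -m handwheel '[[[0,0,0,0,0,0,-1],[0,0,0,0,0,0,-1]]]';python3 -c "
from h import *
rows([(573.5,208.5,80,-9.2)])
snap('wrist','w6'); inhand('w6',314)
s=[read_state()['wrist_force'] for i in range(3)];print(s)
"
```

```text
clock: 6.35
eef_pos: [572.4, 207.5, 80.1]
eef_rot: [-1.574, 0.006, -0.164]
wrist_force: [-0.9, 0.6, -0.5]
finger_gap: 22.6
clock: 6.52
eef_pos: [572.7, 207.4, 81.0]
eef_rot: [-1.573, 0.005, -0.164]
wrist_force: [0.4, 0.3, -1.9]
finger_gap: 22.7
now [572.7 207.4  81. ] [-90.15   0.3   -9.42] F [ 0.4   0.33 -1.85] gap 22.7 t 6.5167
[0.6, 1.0, 1.3] [0.14, -0.22, -0.3]
brass 667 rows 105 156 col 315.2 med [ -0.1 -13.7  64.7] zrange [52.3 77.1] y top [-15.  -14.5]
orange 126 rows 156 165 col 319.9 med [  5.5 -18.2  51.1] zrange [48.  52.2] y top [-20.6 -19.5]
black 1113 rows 166 214 col 314.0 med [ -0.6 -21.6  35.2] zrange [22.2 47.6] y top [-22.8 -22.2]
slope y vs z [-4.81446918e-03 -2.13755216e+01]
[array([ 0.16302421,  0.65660247, -1.5853211 ]), array([ 0.16302421,  0.65660247, -1.5853211 ]), array([ 0.16302421,  0.65660247, -1.5853211 ])]
```

View pics/w6.png

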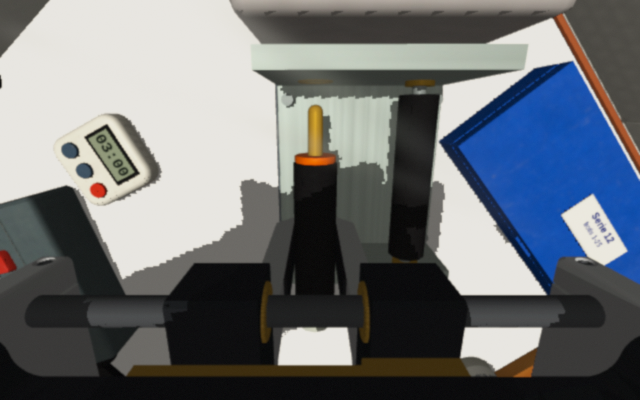

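```bash
python3 -c "
from h import *
p,d,P,g,u,v=mix('w6'); c=p[60:110,290:450,::-1]; cv2.imwrite('pics/w6c.png',cv2.resize(c,None,fx=5,fy=5,interpolation=cv2.INTER_CUBIC))
s=g[...,0]-g[...,2]
for a,b in ((295,340),(400,440)):
    m=(s>18)&(v>74)&(v<92)&(u>a)&(u<b); print(m.sum(),(u*s)[m].sum()/s[m].sum(),(v*s)[m].sum()/s[m].sum(),u[m].min(),u[m].max(),v[m].min(),v[m].max(),np.median(P[m],axis=0))
for r in (110,120,130,140):
    row=s[r]; k=np.nonzero((row>30)&(np.arange(640)>295)&(np.arange(640)<335))[0]; print(r,k.min(),k.max())
for r in range(100,240,20):
    row=g[r].max(-1); k=np.nonzero((row<60)&(np.arange(640)>380)&(np.arange(640)<445))[0]; print(r,k.min(),k.max())
for uc in (262,300,340,380,480,510): print(uc,[P[r,uc].round(1).tolist() for r in (55,62,66,70)])
"
```

```text
142 314.3191970596551 81.0958439355386 298 332 79 83 [-0.28001495 10.81775455 91.45171769]
210 420.4073641145529 82.41194233391779 405 435 79 86 [59.77723355 10.23016612 90.41916508]
110 308 322
120 308 322
130 308 322
140 308 322
100 399 438
120 397 436
140 396 433
160 394 431
180 393 429
200 391 428
220 390 426
262 [[-22.4, -34.4, 97.6], [-22.8, -32.8, 95.1], [-22.6, -34.5, 93.2], [-23.0, -32.3, 91.9]]
300 [[-6.4, -34.3, 97.6], [-6.4, -33.8, 94.9], [-6.4, -34.3, 93.3], [-6.5, -32.7, 91.9]]
340 [[10.5, -34.4, 97.5], [10.6, -33.8, 94.9], [10.6, -34.0, 93.3], [10.8, -31.4, 92.0]]
380 [[27.4, -33.7, 97.6], [27.3, -35.2, 94.7], [27.6, -34.3, 93.2], [28.2, -31.7, 91.9]]
480 [[69.2, -34.8, 97.4], [69.8, -34.4, 94.7], [70.7, -33.1, 93.3], [71.7, -31.6, 91.9]]
510 [[81.7, -35.1, 97.4], [82.3, -34.8, 94.7], [82.8, -34.3, 93.2], [84.1, -32.7, 91.8]]
```

View pics/w6c.png

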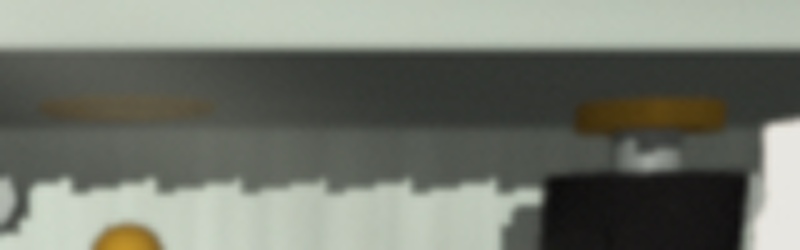

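```bash
python3 -m handwheel '[[[0,0,3,0,0,0,-1],[0,0,6,0,0,0,-1],[0,0,9,0,0,0,-1],[0,0,11,0,0,0,-1],[0,0,11,0,0,0,-1]]]'; python3 -c "
from h import *
rows([])
snap('wrist','w7'); inhand('w7',314)
p,d,P,g,u,v=mix('w7'); rows([])
for uc in (270,300,340,380): print(uc,[(r,P[r,uc].round(1).tolist()) for r in range(70,100,4)])
"
```

```text
clock: 6.98
eef_pos: [574.7, 218.9, 81.3]
eef_rot: [-1.573, 0.005, -0.164]
wrist_force: [1.0, -0.2, -1.6]
finger_gap: 23.0
now [574.7 218.9  81.3] [-90.12   0.27  -9.39] F [ 1.04 -0.15 -1.57] gap 23.0 t 6.9833
brass 725 rows 101 156 col 314.9 med [ -0.1 -13.6  65.8] zrange [52.2 80.1] y top [-14.9 -14.4]
orange 127 rows 156 165 col 319.7 med [  5.  -18.4  51.2] zrange [48.1 52.2] y top [-20.6 -19.4]
black 1118 rows 166 214 col 314.0 med [ -0.6 -21.5  35.2] zrange [22.2 47.7] y top [-22.8 -22.1]
slope y vs z [-6.66831330e-04 -2.14868345e+01]
now [574.6 218.6  81.2] [-90.13   0.27  -9.39] F [-0.39 -0.52 -2.03] gap 22.9 t 7.0333
270 [(70, [-24.6, 4.2, 96.3]), (74, [-19.4, -33.7, 90.1]), (78, [-19.5, -33.7, 88.5]), (82, [-19.5, -34.1, 86.9]), (86, [-19.5, -34.2, 85.2]), (90, [-19.7, -33.6, 83.6]), (94, [-19.8, -33.4, 82.0]), (98, [-19.7, -34.5, 80.3])]
300 [(70, [-8.1, 3.0, 96.2]), (74, [-6.5, -33.1, 90.2]), (78, [-6.5, -33.7, 88.5]), (82, [-6.6, -33.5, 86.9]), (86, [-6.6, -34.2, 85.2]), (90, [-6.6, -34.3, 83.6]), (94, [-6.6, -33.8, 81.9]), (98, [-6.6, -34.4, 80.2])]
340 [(70, [13.6, 3.8, 96.2]), (74, [10.5, -35.7, 89.9]), (78, [10.6, -34.8, 88.4]), (82, [10.7, -34.1, 86.8]), (86, [10.8, -33.8, 85.2]), (90, [10.7, -34.5, 83.5]), (94, [10.8, -34.7, 81.9]), (98, [10.9, -32.9, 80.3])]
380 [(70, [35.6, 4.6, 96.3]), (74, [27.7, -34.3, 90.0]), (78, [27.6, -35.6, 88.3]), (82, [28.1, -33.2, 86.9]), (86, [28.1, -33.6, 85.2]), (90, [28.3, -33.2, 83.6]), (94, [28.1, -34.8, 81.8]), (98, [28.4, -33.6, 80.2])]
```

View pics/w7.png

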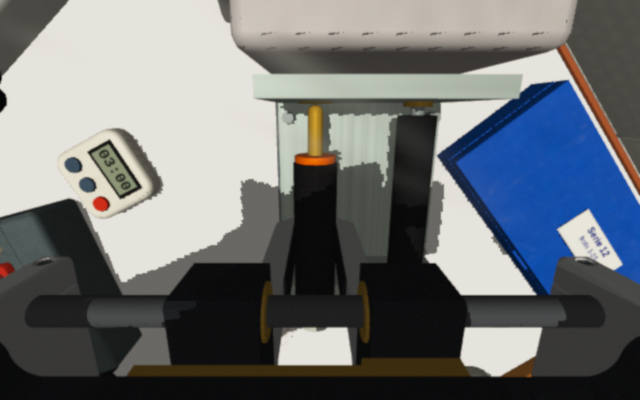

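```bash
for i in 1; do python3 -m handwheel '[[[0,0,1,0,0,0,-1],[0,0,2,0,0,0,-1],[0,0,3,0,0,0,-1],[0,0,4,0,0,0,-1],[0,0,5,0,0,0,-1]]]'; done; python3 -m handwheel '[[[0,0,1,0,0,0,-1],[0,0,2,0,0,0,-1],[0,0,3,0,0,0,-1],[0,0,4,0,0,0,-1],[0,0,5,0,0,0,-1]]]'
```

```text
clock: 7.45
eef_pos: [575.4, 223.4, 81.1]
eef_rot: [-1.574, 0.005, -0.164]
wrist_force: [0.2, -2.8, -2.4]
finger_gap: 23.0
clock: 7.87
eef_pos: [576.2, 228.2, 81.0]
eef_rot: [-1.574, 0.005, -0.164]
wrist_force: [-1.6, -3.5, -1.3]
finger_gap: 22.7
```

```bash
cat >> h.py <<'E'
def press(f,lo=60):
    p,d,P,g,u,v=mix(f)
    # lowest row with plate-top height at columns away from pin
    out=[]
    for uc in list(range(265,300,5))+list(range(340,390,5)):
        k=[r for r in range(60,175) if d[r,uc]>0 and abs(P[r,uc,1]+34.5-DY)<4]; 
        if k: out.append(P[max(k),uc,2])
    print('face z',np.median(out).round(1),'n',len(out))
DY=0
E
python3 -c "
from h import *
rows([])
snap('wrist','w8'); press('w7');press('w8');inhand('w8',314);rows([])"
```

```text
now [576.2 228.2  81. ] [-90.18   0.3   -9.4 ] F [-1.63 -3.47 -1.33] gap 22.7 t 7.8667
face z 80.2 n 17
face z 70.9 n 17
brass 477 rows 121 156 col 315.1 med [ -0.1 -13.9  61.2] zrange [52.1 69.7] y top [-15.2 -14.6]
orange 131 rows 156 165 col 319.5 med [  5.  -18.5  51.1] zrange [48.2 52.2] y top [-21.  -19.8]
black 1111 rows 166 214 col 314.0 med [ -0.6 -21.6  35.2] zrange [22.2 47.6] y top [-22.9 -22.3]
slope y vs z [-5.65608693e-03 -2.14256410e+01]
now [576.2 228.4  81. ] [-90.17   0.29  -9.4 ] F [ 0.22 -4.19 -2.33] gap 22.6 t 7.9167
```

View pics/w8.png

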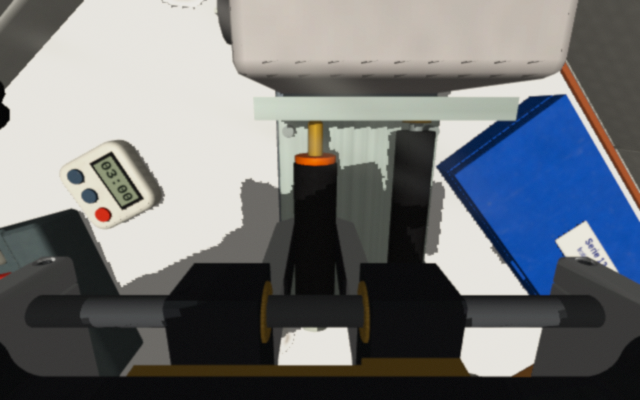

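```bash
python3 -m handwheel '[[[0,0,1,0,0,0,-1],[0,0,2,0,0,0,-1],[0,0,3,0,0,0,-1],[0,0,4,0,0,0,-1],[0,0,5,0,0,0,-1]]]'; python3 -m handwheel '[[[0,0,1,0,0,0,-1],[0,0,2,0,0,0,-1],[0,0,3,0,0,0,-1],[0,0,3.5,0,0,0,-1],[0,0,4,0,0,0,-1]]]'; python3 -c "
from h import *
rows([])
snap('wrist','w9'); press('w9');inhand('w9',314);rows([])"
```

```text
clock: 8.33
eef_pos: [577.0, 233.0, 81.0]
eef_rot: [-1.574, 0.005, -0.164]
wrist_force: [-0.2, -6.4, -1.0]
finger_gap: 22.9
clock: 8.75
eef_pos: [577.6, 236.6, 80.8]
eef_rot: [-1.575, 0.006, -0.164]
wrist_force: [-1.0, -8.2, -1.3]
finger_gap: 22.4
now [577.6 236.6  80.8] [-90.26   0.32  -9.41] F [-0.98 -8.24 -1.26] gap 22.4 t 8.75
face z 62.6 n 17
brass 205 rows 141 156 col 315.0 med [ -0.1 -14.1  55.6] zrange [51.9 59.7] y top [-15.4 -14.8]
orange 129 rows 157 165 col 319.4 med [  4.5 -18.5  51.2] zrange [48.1 52.1] y top [-21.2 -20.2]
black 1108 rows 166 214 col 314.0 med [ -0.6 -21.8  35.2] zrange [22.2 47.5] y top [-23.  -22.4]
slope y vs z [-8.58017905e-03 -2.14643841e+01]
now [577.6 236.6  80.8] [-90.26   0.32  -9.41] F [-0.14 -6.92 -1.94] gap 22.7 t 8.8
```

```bash
python3 -m handwheel '[[[0,0,0.8,0.2,0,0,-1],[0,0,1.6,0.2,0,0,-1],[0,0,2.4,0.2,0,0,-1],[0,0,2.5,0.2,0,0,-1]]]'; python3 -c "
from h import *
rows([])
snap('wrist','w10'); press('w10');rows([]);snap('scene','s10');rows([])
p,d,W,K=load('s10'); cv2.imwrite('pics/s10c.png',cv2.resize(p[150:220,290:360,::-1],None,fx=8,fy=8,interpolation=cv2.INTER_CUBIC))"
```

```text
clock: 9.13
eef_pos: [578.0, 238.6, 80.7]
eef_rot: [-1.573, 0.006, -0.164]
wrist_force: [-0.4, -8.7, -1.5]
finger_gap: 23.3
now [578.  238.6  80.7] [-90.12   0.34  -9.42] F [-0.43 -8.66 -1.47] gap 23.3 t 9.1333
face z 60.3 n 17
now [577.9 238.5  80.7] [-90.13   0.34  -9.42] F [-1.21 -8.21 -0.5 ] gap 22.8 t 9.1833
now [577.9 238.5  80.6] [-90.13   0.35  -9.42] F [-1.28 -7.52 -0.72] gap 22.9 t 9.2333
```

View pics/s10c.png

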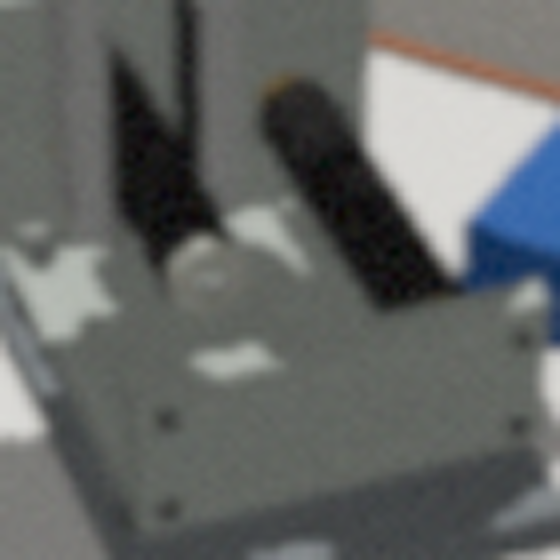

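```bash
python3 -m handwheel '[[[0,2,0.3,0,0,0,-1],[0,4,0.3,0,0,0,-1],[0,6,0.3,0,0,0,-1],[0,8,0.3,0,0,0,-1],[0,10,0.3,0,0,0,-1]]]'; python3 -m handwheel '[[[0,1,0.3,0,0,0,-1],[0,2,0.3,0,0,0,-1]]]'; python3 -c "
from h import *
import h
rows([])
snap('wrist','w11'); h.DY=-11.5; press('w11');inhand('w11',314);rows([])"
```

```text
clock: 9.65
eef_pos: [578.1, 238.3, 70.9]
eef_rot: [-1.574, 0.006, -0.165]
wrist_force: [-0.6, -7.8, 1.3]
finger_gap: 22.8
clock: 9.82
eef_pos: [578.3, 238.1, 69.1]
eef_rot: [-1.574, 0.005, -0.165]
wrist_force: [-1.1, -8.5, 1.1]
finger_gap: 22.5
now [578.3 238.1  69.1] [-90.19   0.31  -9.46] F [-1.11 -8.46  1.09] gap 22.5 t 9.8167
face z 60.8 n 17
brass 126 rows 147 156 col 314.7 med [ -0.1 -15.4  54.2] zrange [51.9 56.7] y top [-16.7 -16. ]
orange 124 rows 157 166 col 319.5 med [  4.9 -19.8  51.1] zrange [47.9 51.9] y top [-22.2 -21.2]
black 1087 rows 167 214 col 314.0 med [ -0.6 -22.6  35.1] zrange [22.4 47.4] y top [-23.8 -23.2]
slope y vs z [ -0.02614079 -21.64332643]
now [578.3 238.1  68.9] [-90.2    0.32  -9.45] F [-1.39 -8.54  0.25] gap 22.7 t 9.8667
```

```bash
python3 -m handwheel '[[[0,0,0.7,-0.6,0,0,-1],[0,1,0.7,-1.2,0,0,-1],[0,2,0.7,-1.2,0,0,-1],[0,3,0.7,-1.2,0,0,-1]]]' 60; python3 -c "
from h import *
import h
rows([])
snap('wrist','w12'); h.DY=-14.5; press('w12');inhand('w12',314);rows([])"
```

```text
clock: 10.2
eef_pos: [578.5, 238.4, 66.1]
eef_rot: [-1.596, 0.005, -0.165]
wrist_force: [-1.5, -8.2, 1.2]
finger_gap: 22.5
now [578.5 238.4  66.1] [-91.44   0.3   -9.46] F [-1.52 -8.16  1.22] gap 22.5 t 10.2
face z 59.3 n 17
brass 70 rows 152 156 col 314.9 med [ -0.1 -14.9  53.1] zrange [51.9 54.2] y top [-16.2 -15.7]
orange 112 rows 157 166 col 320.5 med [  5.5 -19.4  51. ] zrange [47.9 52. ] y top [-22.2 -21.1]
black 1092 rows 167 214 col 314.0 med [ -0.6 -22.5  35.2] zrange [22.3 47.5] y top [-23.8 -23.1]
slope y vs z [ -0.02627518 -21.53830247]
now [578.4 238.3  65.8] [-91.45   0.32  -9.47] F [-2.04 -8.8   0.04] gap 22.8 t 10.25
```

```bash
python3 -m handwheel '[[[0,1,0.4,0,0,0,-1],[0,2,0.4,0,0,0,-1],[0,3,0.4,0,0,0,-1],[0,4,0.4,0,0,0,-1],[0,5,0.4,0,0,0,-1]]]'; python3 -c "
from h import *
import h
rows([])
snap('wrist','w13'); h.DY=-19.5; press('w13');inhand('w13',314);rows([])
snap('scene','s13')
p,d,W,K=load('s13'); cv2.imwrite('pics/s13c.png',cv2.resize(p[150:220,290:360,::-1],None,fx=8,fy=8,interpolation=cv2.INTER_CUBIC))"
```

```text
clock: 10.67
eef_pos: [578.6, 238.0, 61.0]
eef_rot: [-1.597, 0.005, -0.166]
wrist_force: [-1.3, -8.1, 1.7]
finger_gap: 22.6
now [578.6 238.   61. ] [-91.48   0.3   -9.49] F [-1.29 -8.12  1.74] gap 22.6 t 10.6667
face z 59.5 n 17
brass 48 rows 153 156 col 314.9 med [ -0.1 -15.   52.5] zrange [51.9 53.6] y top [-16.3 -15.6]
orange 119 rows 157 166 col 320.6 med [  5.5 -19.8  51. ] zrange [47.8 51.9] y top [-21.7 -20.9]
black 1093 rows 167 214 col 314.0 med [ -0.6 -22.4  35. ] zrange [22.3 47.4] y top [-23.7 -23. ]
slope y vs z [ -0.02917732 -21.38012479]
now [578.6 238.   60.8] [-91.49   0.31  -9.48] F [-0.55 -9.79  0.76] gap 22.6 t 10.7167
```

View pics/s13c.png

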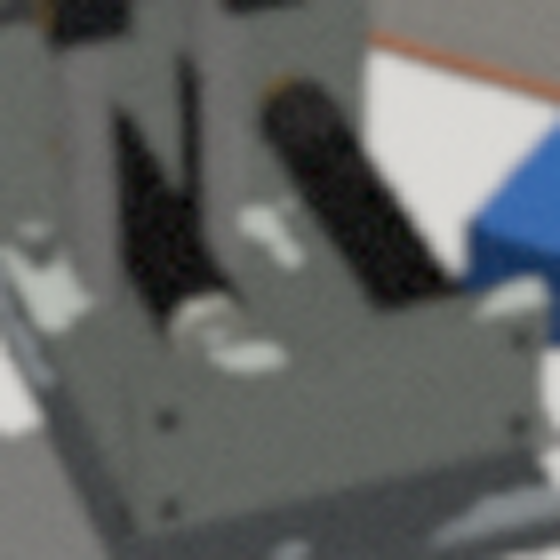

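View pics/w13.png

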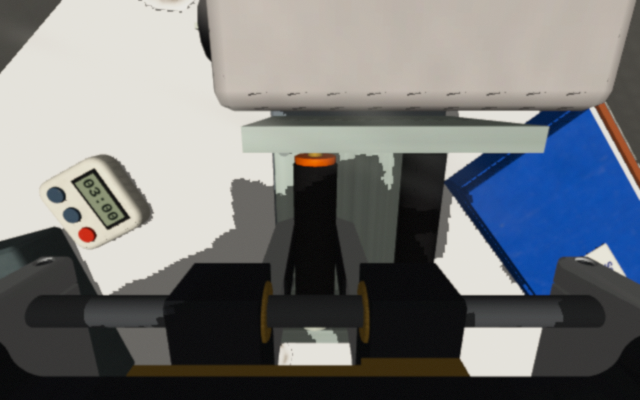

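```bash
python3 -m handwheel '[[[0,1,0.3,0,0,0,-1],[0,2,0.3,0,0,0,-1],[0,3,0.3,0,0,0,-1],[0,4,0.3,0,0,0,-1]]]'; python3 -m handwheel '[[[0,1,0.3,0,0,0,-1],[0,2,0.3,0,0,0,-1]]]'; python3 -c "
from h import *
rows([])
snap('wrist','w14');inhand('w14',314);rows([])"
```

```text
clock: 11.1
eef_pos: [578.3, 238.0, 56.5]
eef_rot: [-1.597, 0.006, -0.166]
wrist_force: [-0.9, -5.2, 0.0]
finger_gap: 23.0
clock: 11.27
eef_pos: [578.4, 238.3, 54.5]
eef_rot: [-1.598, 0.006, -0.166]
wrist_force: [-1.3, -5.7, 1.0]
finger_gap: 22.8
now [578.4 238.3  54.5] [-91.53   0.35  -9.49] F [-1.29 -5.66  1.04] gap 22.8 t 11.2667Traceback (most recent call last):
  File "<string>", line 4, in <module>
    snap('wrist','w14');inhand('w14',314);rows([])
                        ~~~~~~^^^^^^^^^^^
  File "h.py", line 37, in inhand
    Q=P[m]; print(n,m.sum(),'rows',v[m].min(),v[m].max(),'col',u[m].mean().round(1),'med',np.median(Q,axis=0).round(1),'zrange',np.percentile(Q[:,2],[1,99]).round(1),'y top',np.percentile(Q[:,1],[5,20]).round(1))
                                   ~~~~~~~~^^
    return umr_minimum(a, axis, None, out, keepdims, initial, where)
ValueError: zero-size array to reduction operation minimum which has no identity
```

```bash
python3 -c "
from h import *
p,d,P,g,u,v=mix('w14')
m=(g.max(-1)<50)&(v>170)&(v<215)&(abs(u-314)<12)&(d>0); Q=P[m]; print(m.sum(),np.median(Q,axis=0),np.polyfit(Q[:,2],Q[:,1],1))
# rear roller
for r in range(150,215,10): 
  k=np.nonzero((g[r].max(-1)<60)&(np.arange(640)>385)&(np.arange(640)<470))[0]; print(r,k.min(),k.max(),P[r,k.min()+12:k.max()-12].mean(0).round(1)) if len(k)>30 else 0
for uc in (260,300,340,400): print(uc,[(r,P[r,uc].round(1).tolist()) for r in range(112,180,8)])
"
```

```text
1011 [ -0.61536727 -22.16544515  34.09325418] [ -0.02604188 -21.28269672]
160 406 451 [ 57.  -20.8  50.7]
170 405 450 [ 57.1 -20.6  45.5]
180 404 448 [ 56.8 -20.6  40.3]
190 403 463 [ 61.2 -20.2  34.9]
200 402 469 [70.5 -4.6 24.7]
210 401 469 [72.2 -1.5 17.5]
260 [(112, [-39.8, 53.6, 73.8]), (120, [-39.8, 52.1, 68.2]), (128, [-19.6, -62.7, 69.1]), (136, [-19.8, -62.5, 66.2]), (144, [-20.0, -62.0, 63.3]), (152, [-20.0, -63.2, 60.6]), (160, [-41.6, 54.3, 38.6]), (168, [-41.8, 53.9, 32.5]), (176, [-42.2, 54.3, 26.2])]
300 [(112, [-10.1, 39.0, 73.9]), (120, [-7.7, -15.2, 70.3]), (128, [-5.5, -62.8, 69.0]), (136, [-5.5, -62.0, 66.2]), (144, [-5.6, -61.6, 63.3]), (152, [-5.6, -62.3, 60.5]), (160, [-7.8, -18.7, 50.4]), (168, [-7.7, -20.2, 46.6]), (176, [-7.8, -19.8, 42.3])]
340 [(112, [16.9, 37.7, 73.8]), (120, [12.6, -15.3, 70.3]), (128, [8.8, -62.2, 69.0]), (136, [8.8, -62.3, 66.2]), (144, [8.9, -62.3, 63.3]), (152, [9.0, -61.6, 60.4]), (160, [16.3, 22.6, 43.7]), (168, [16.3, 21.6, 38.6]), (176, [16.5, 22.7, 33.0])]
400 [(112, [57.7, 39.2, 73.8]), (120, [42.8, -15.9, 70.3]), (128, [29.8, -63.4, 69.0]), (136, [30.1, -63.0, 66.2]), (144, [30.7, -61.6, 63.2]), (152, [30.6, -62.7, 60.5]), (160, [55.3, 22.3, 43.7]), (168, [55.7, 22.5, 38.4]), (176, [56.1, 22.6, 33.0])]
```

View pics/w14.png

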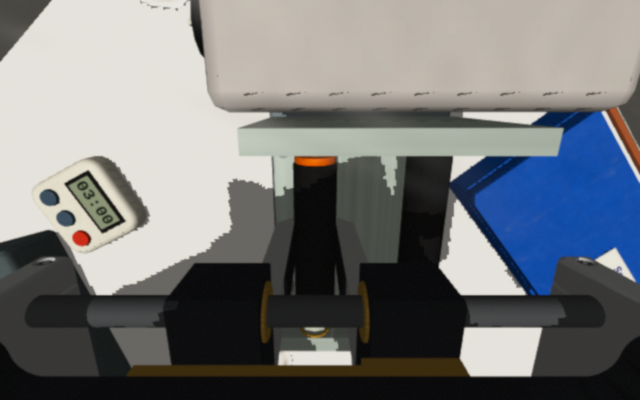

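```bash
python3 -m handwheel '[[[0,1,0,0,0,0,-1],[0,1,-1,0,0,0,-1],[0,1,-2,0,0,0,-1],[0,1,-3,0,0,0,-1],[0,1,-3,0,0,0,-1]]]'; python3 -c "
from h import *
rows([])
snap('wrist','w15')
for f in ('w14','w15'):
  p,d,P,g,u,v=mix(f)
  m=(g.max(-1)<50)&(v>170)&(v<215)&(abs(u-314)<12)&(d>0); Q=P[m]; print(m.sum(),np.median(Q,axis=0),np.polyfit(Q[:,2],Q[:,1],1))
  cv2.imwrite('pics/x'+f+'.png',cv2.resize(p[310:375,270:370,::-1],None,fx=6,fy=6,interpolation=cv2.INTER_CUBIC))
rows([])"
```

```text
clock: 11.73
eef_pos: [577.9, 235.1, 53.6]
eef_rot: [-1.597, 0.006, -0.166]
wrist_force: [-0.6, -5.1, -0.4]
finger_gap: 22.6
now [577.9 235.1  53.6] [-91.53   0.35  -9.5 ] F [-0.58 -5.11 -0.41] gap 22.6 t 11.7333
1011 [ -0.61537129 -22.16550496  34.09317066] [ -0.02604174 -21.28276476]
1008 [ -0.61597499 -21.90565988  33.99441946] [-1.27062453e-02 -2.14663157e+01]
now [578.  235.1  53.6] [-91.53   0.34  -9.5 ] F [-0.41 -4.83 -0.51] gap 22.5 t 11.7833
```

View pics/xw15.png

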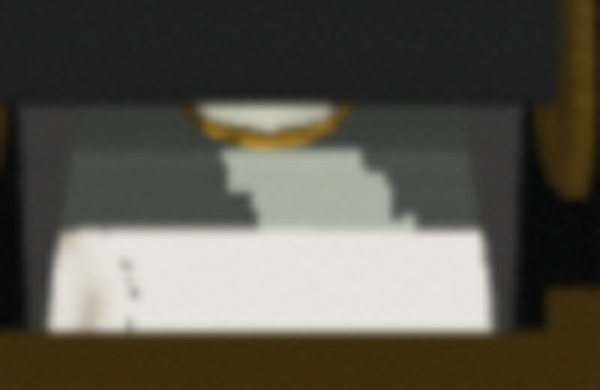

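```bash
python3 -m handwheel '[[[0,0,-0.8,0.4,0,0,-1],[0,0,-1.6,0.8,0,0,-1],[0,0,-2.4,0.8,0,0,-1],[0,0,-3,0.8,0,0,-1],[0,0,-3,0.8,0,0,-1]]]'; python3 -c "
from h import *
rows([])
snap('wrist','w16')
for f in ('w16',):
  p,d,P,g,u,v=mix(f)
  m=(g.max(-1)<50)&(v>170)&(v<215)&(abs(u-314)<12)&(d>0); Q=P[m]; print(m.sum(),np.median(Q,axis=0),np.polyfit(Q[:,2],Q[:,1],1))
  cv2.imwrite('pics/x'+f+'.png',cv2.resize(p[310:375,270:370,::-1],None,fx=6,fy=6,interpolation=cv2.INTER_CUBIC))
  k=[r for r in range(100,180) if abs(P[r,340,1]+62)<4]; print(P[max(k),340]); 
rows([])"
```

```text
clock: 12.2
eef_pos: [577.4, 232.0, 53.6]
eef_rot: [-1.584, 0.006, -0.166]
wrist_force: [-0.4, -3.3, -1.4]
finger_gap: 22.8
now [577.4 232.   53.6] [-90.73   0.36  -9.51] F [-0.42 -3.33 -1.43] gap 22.8 t 12.2
1011 [ -0.61273413 -21.46712395  33.89306125] [-1.32446481e-04 -2.14442297e+01]
[  8.81597058 -62.27750582  66.18538638]
now [577.4 232.1  53.6] [-90.73   0.35  -9.5 ] F [-0.66 -3.22 -1.71] gap 22.7 t 12.25
```

View pics/w16.png

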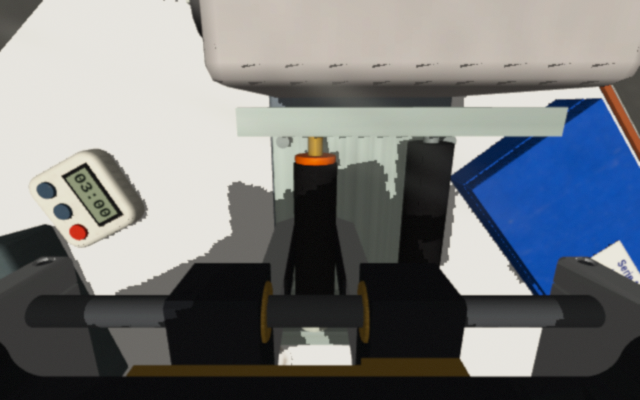

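View pics/xw16.png

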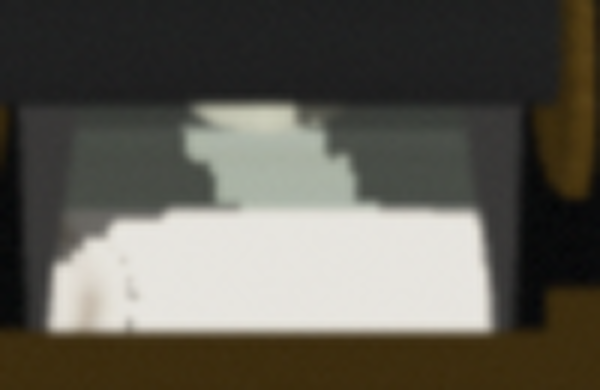

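```bash
python3 -m handwheel '[[[0,0,-0.5,0.3,0,0,-1],[0,0,-1,0.3,0,0,-1],[0,0,-1.5,0.3,0,0,-1],[0,0,-1.5,0.3,0,0,-1]]]'; python3 -c "
from h import *
rows([])
snap('wrist','w17')
for f in ('w17',):
  p,d,P,g,u,v=mix(f)
  m=(g.max(-1)<50)&(v>170)&(v<215)&(abs(u-314)<12)&(d>0); Q=P[m]; print(m.sum(),np.median(Q,axis=0),np.polyfit(Q[:,2],Q[:,1],1))
  for uc in (290,340,360):
    k=[r for r in range(100,180) if abs(P[r,uc,1]+62)<4]; print(P[max(k),uc]); 
inhand('w17',314)
rows([])"
```

```text
clock: 12.58
eef_pos: [577.2, 230.8, 53.7]
eef_rot: [-1.578, 0.006, -0.166]
wrist_force: [0.3, -0.2, -1.9]
finger_gap: 22.9
now [577.2 230.8  53.7] [-90.4    0.35  -9.51] F [ 0.31 -0.18 -1.89] gap 22.9 t 12.5833
1008 [ -0.61294395 -21.38406542  33.93986915] [ 6.53752547e-05 -2.14195656e+01]
[ -9.10545292 -61.71541091  67.92942519]
[  8.88224066 -61.0548644   67.8646566 ]
[ 16.00140862 -61.71197737  67.90042122]
brass 312 rows 133 156 col 315.1 med [ -0.1 -13.6  58. ] zrange [52.2 63.7] y top [-14.7 -14.2]
orange 116 rows 156 165 col 320.6 med [  5.5 -17.9  51.2] zrange [48.1 52.2] y top [-20.3 -19.6]
black 1123 rows 166 214 col 314.0 med [ -0.6 -21.4  35.2] zrange [22.2 47.8] y top [-22.7 -22. ]
slope y vs z [ 4.57573768e-03 -2.15559738e+01]
now [577.1 230.8  53.7] [-90.42   0.35  -9.5 ] F [-0.45 -0.61 -2.41] gap 22.5 t 12.6333
```

```bash
python3 -m handwheel '[[[0,0,0,0,0,0,-1],[0,0,0,0,0,0,-1],[0,0,0,0,0,0,-1]]]' 5; python3 -m handwheel '[[[0,0,0,0,0,0,-0.4],[0,0,0,0,0,0,-0.3],[0,0,0,0,0,0,-0.2],[0,0,0,0,0,0,-0.15],[0,0,0,0,0,0,-0.15]]]'; python3 -c "
from h import *
rows([])
snap('wrist','w18')
for f in ('w18',):
  p,d,P,g,u,v=mix(f)
  m=(g.max(-1)<50)&(v>170)&(v<215)&(abs(u-314)<12)&(d>0); Q=P[m]; print(m.sum(),np.median(Q,axis=0),np.polyfit(Q[:,2],Q[:,1],1))
  for uc in (290,340,360):
    k=[r for r in range(100,180) if abs(P[r,uc,1]+62)<4]; print(P[max(k),uc]); 
inhand('w18',314)
rows([])"
```

```text
clock: 12.88
eef_pos: [577.2, 230.9, 53.8]
eef_rot: [-1.578, 0.006, -0.166]
wrist_force: [-0.3, -0.5, -1.8]
finger_gap: 23.8
clock: 13.3
eef_pos: [577.3, 231.0, 53.9]
eef_rot: [-1.578, 0.006, -0.166]
wrist_force: [0.3, -0.1, 0.2]
finger_gap: 39.8
now [577.3 231.   53.9] [-90.4    0.33  -9.5 ] F [ 0.3  -0.07  0.2 ] gap 39.8 t 13.3
1010 [ -0.61260385 -21.14760612  33.79996753] [ 4.16564305e-03 -2.12815115e+01]
[ -9.19262528 -60.72853742  67.50742902]
[  8.79245421 -62.21589625  67.59100614]
[ 16.00932933 -61.74906766  67.55001317]
brass 310 rows 133 161 col 315.0 med [ -0.1 -13.2  57.8] zrange [50.7 63.7] y top [-14.8 -14. ]
orange 123 rows 156 165 col 320.8 med [  6.  -17.8  51.1] zrange [47.9 52.1] y top [-20. -19.]
black 1116 rows 166 214 col 314.0 med [ -0.6 -21.1  35.1] zrange [22.1 47.6] y top [-22.4 -21.8]
slope y vs z [ 5.69668517e-03 -2.13274237e+01]
now [577.2 231.   53.8] [-90.4    0.33  -9.49] F [0.51 0.03 1.23] gap 39.6 t 13.35
```

View pics/w18.png

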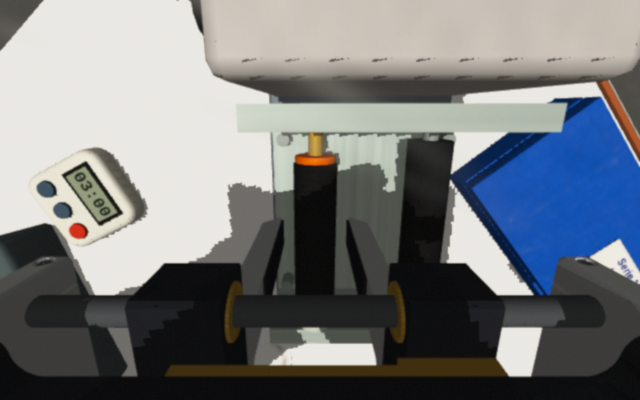

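```bash
python3 -m handwheel '[[[0,-8,0,0,0,0,-0.15],[0,-25,0,0,0,0,-0.15],[0,-55,0,0,0,0,-0.15],[0,-90,0,0,0,0,-0.15],[0,-110,0,0,0,0,-0.15]]]';python3 -m handwheel '[[[0,-30,-10,0,0,0,-0.15],[0,-50,-30,0,0,0,-0.15],[0,-50,-40,0,0,0,-0.15]]]'; python3 -c "
from h import *
rows([])
snap('wrist','w19');snap('scene','s19');snap('top','t19')
p,d,W,K=load('s19'); cv2.imwrite('pics/s19c.png',cv2.resize(p[130:230,270:370,::-1],None,fx=6,fy=6,interpolation=cv2.INTER_CUBIC))"
```

```text
clock: 13.77
eef_pos: [578.7, 231.9, 168.2]
eef_rot: [-1.576, 0.002, -0.166]
wrist_force: [0.1, -0.1, 1.0]
finger_gap: 40.1
clock: 14.02
eef_pos: [573.4, 191.9, 224.1]
eef_rot: [-1.573, -0.005, -0.166]
wrist_force: [0.8, -0.6, 0.3]
finger_gap: 40.0
now [573.4 191.9 224.1] [-90.12  -0.27  -9.5 ] F [ 0.79 -0.59  0.27] gap 40.0 t 14.0167
```

View pics/w19.png

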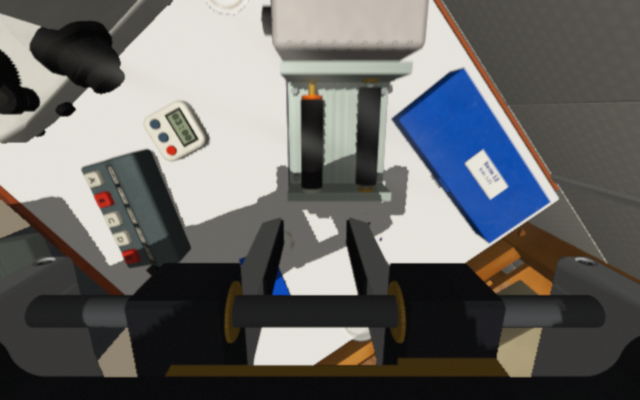

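View pics/s19c.png

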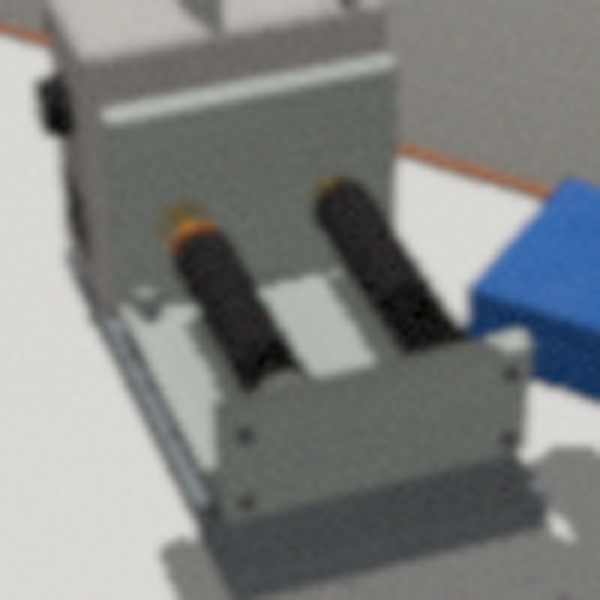

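View pics/t19.png

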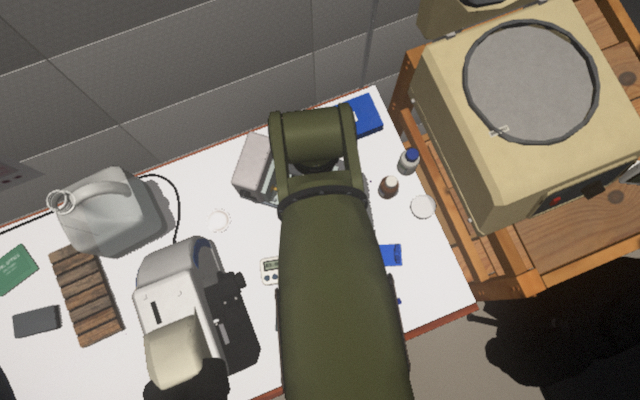

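```bash
python3 -c "
from h import *
p,d,P,g,u,v=mix('w19'); hs=cv2.cvtColor(p,cv2.COLOR_RGB2HSV)
for a,b in ((303,322),(358,380)):
    m=(g.max(-1)<60)&(v>105)&(v<180)&(u>=a)&(u<b)&(d>0); Q=P[m]; print('axis fit x(z)',np.polyfit(Q[:,2],Q[:,0],1),'ytop(z)',np.polyfit(Q[:,2],Q[:,1],1),Q[:,2].min(),Q[:,2].max(),np.percentile(Q[:,1],10))
o=(hs[...,0]<=11)&(hs[...,1]>150)&(g[...,0]>110)&(u>295)&(u<330)&(v>80)&(v<110)&(d>0); print('orange z',np.percentile(P[o][:,2],[2,98]))
k=[r for r in range(55,100) if abs(P[r,340,1]-P[70,340,1])<4]; print('tall face z',P[max(k),340])
for r in range(176,202,2): print(r,P[r,312].round(1),p[r,312])
"
```

```text
axis fit x(z) [ 0.00324285 -2.71413626] ytop(z) [7.01960068e-03 1.49822391e+02] 0.9592935817108099 79.15071318892711 148.00586673144775
axis fit x(z) [-1.72343683e-02  5.68526898e+01] ytop(z) [4.71375007e-03 1.51325074e+02] 0.431511877133957 79.13542563384738 149.34536447701453
orange z [85.9569537  89.93733227]
tall face z [ 22.16897232 110.70068989 108.22185501]
176 [ -3.1 148.9   5.6] [9 9 8]
178 [ -3.1 145.6   4.1] [11 11 10]
180 [ -3.1 147.9   1.3] [10  9 10]
182 [  -0.3 -171.1   75.2] [10  9  9]
184 [ -3.1 148.   -3.2] [11  8  9]
186 [ -3.1 147.7  -5.3] [9 8 8]
188 [ -3.1 147.9  -7.7] [27 27 24]
190 [ -3.1 148.7 -10.2] [74 75 66]
192 [ -3.2 150.9 -13.1] [84 85 76]
194 [ -3.2 151.4 -15.5] [73 77 71]
196 [ -3.2 150.  -17.4] [71 76 70]
198 [ -3.2 152.2 -20.4] [71 76 69]
200 [ -3.2 150.5 -22.2] [79 83 76]
```

```bash
python3 -c "
from h import *
rows([]); print(order.sign_off())"
```

```text
now [572.1 192.3 218.2] [-90.3    0.16  -9.56] F [ 0.9   0.86 -0.45] gap 39.9 t 14.1667
the job is handed in; nothing more can be done
None
```

I fitted the roller back as the front roller, released it, and handed the job in at about 14 s of the 61 s allowed. The sign-off gives no verdict.

**What I did:** I gripped the roller at mid-body and lifted it off the stand. I lined the pin up with the brass ring from above and pressed it in about 17 mm against the tall plate, with readings of at most about 10 N. Sliding down, I felt the force drop from about 8.5 N to 5.4 N as the pin entered its recess. I then let the spring push the roller back until the force fell to about 0, with the white end against the low plate. I released it and backed the gripper away.

**Last checks:**
- **While releasing:** with the fingers open, the roller stayed put. The orange cap was 15.8 mm from the tall face (16 mm expected).
- **After backing off:** the pictures showed the pin in its ring, the white end at the low plate, and the roller parallel and level with the rear one to within about 1 mm.
- **Bystanders:** I saw both bottles and the dish standing in place in the final overhead picture, but did not measure their positions again.

**Checks that disagreed:**
- The last, coarser picture gave 18.3 mm for the cap-to-face distance. I trusted the closer 15.8 mm.
- The scene camera put the recess 2–3 mm away from the wrist camera's position; I went by the wrist camera and by feel.
- During the slide the roller pitched about 1.5° in the grip. I corrected this by tilting the tool and raising the grip to 60 N.

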